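Load the gang fixture and set the index dial

ROBOT

A 6-joint arm with a two-finger parallel gripper is mounted at the origin on the work surface. World frame = base frame: x ahead of the robot, y to its left, z up, the work surface at z = 0. Lengths are in mm, angles in rad, forces in N, time in s.
With the tool pointing down it reaches from about 350 to 775 mm from the base axis. Payload 7.3 kg.
Tool frame: the origin (TCP) lies midway between the tips of the shut fingers; the grasp point (between the pads) lies 19 mm behind it; z points along the fingers, y is the line along which they close (so a half turn about z gives the same grasp; the last joint's range is limited). The gripper opens to 92 mm and grips with 3 to 60 N. Pads are 19 mm wide; open, the fingers measure 130 mm over their backs; the gripper's body (75 mm by 190 mm) begins 47 mm behind the grasp point.
Start: joints at [-1.428, 0.342, 1.524, -0, 1.275, -0.146], TCP at [149.543, -503.271, 226.741] pointing down, gripper open.
Joint ranges: [-2.53, 2.53], [-0.77, 2.02], [0.04, 2.7], [-1, 4.14], [0.28, 2.66], [-3.11, 3.11]. Speed limits (rad/s): [2.57, 2.57, 3.14, 3.14, 3.14, 3.14].

INTERFACE

Orientations are given as [roll, pitch, yaw] about the fixed x, y, z axes, in that order (R = Rz(yaw) Ry(pitch) Rx(roll)).
In Python, from plant import get_obs, capture, camera_model, close_job, search_frame, regions_of, pinpoint gives the robot as it stands. The module is installed in compiled form; this text tells all that it offers.
- The arm moves only by the shell command python3 -m pendant 'ROWS'. ROWS is JSON, one flat list of numbers, 7 for each row, row after row: the shift along the tool's x, y, z in units of 30 mm (1.0 is 30 mm), then the turn, a rotation vector about the tool's x, y, z in units of 4 degrees (1.0 is 4 degrees), then the closure, from -1 (fully open) to 1 (shut), so that 0 is half open. In form: [dx, dy, dz, wx, wy, wz, gripper, dx, dy, dz, wx, wy, wz, gripper, ...]. A call has 1 to 12 rows; each row shifts and turns the commanded pose from where the row before left it, along the tool's axes as they then stand; what a row does not reach is not made up. A row lasts 1/10 s, in which the tool goes at most 50 mm and 8.59 degrees, less where a joint would pass 70% of its speed; a pose out of reach is approached as far as the arm can. A call with a number of a shift or a turn outside -1 to 1 is refused whole. A call with a gripper value outside its range is refused whole. The fingers move at their own pace and stop on an object; the grip force is fixed at half the most. Time passes only in rows, so rows that do not move let the fingers close. It gives the time, the measured TCP pose, the force, the opening and the grip force at its end, in the units of the state.
- get_obs(): the state, without advancing time (a new reading comes with each control period).
- capture(name): name is "scene" or "top"; returns the picture (420x560x3 uint8, red, green, blue); there is no depth.
- camera_model(name): a dict with "fov_y" (degrees; the focal length in pixels is half the picture's height over the tangent of half this angle, whatever the lens; pixels are square), "cx", "cy" (the principal point, pixels), "pose" (4x4, takes a point from camera to world coordinates). Camera axes: x right, y up, looking along -z (the intrinsics and any distortion apply to the point x, -y, -z); pixel columns grow to the right and rows downward; lengths in mm; the calibration is good to about 2 mm. A picture is of the moment at which its call begins. camera_model takes no time and is no camera call.
- close_job(): hands the job in; it is judged then, once.
Trained networks look in the newest picture that a camera, given by its name, has taken for a name from the list of things; names that differ only in an ending like _2 or _b are one class to them, and where a whole thing is asked for, a point or a joint stands for the part that bears it (a point fixed in the world has none). Each returns a list of dicts, best first, with "score" (0 to 1); they miss things now and then, are a little off and sometimes report something else, mostly with a low value. They report only what shows in the picture. A call takes as long as a camera call. They do not tell look-alikes from the thing itself.
- search_frame(camera, thing): "location" ([column, row] in pixels, amid what is visible of it).
- regions_of(camera, thing): "pixels" (420x560 bool, what is visible of it) and "location" ([column, row] in pixels, amid what is visible of it).
- pinpoint(camera, thing): "location" ([column, row] in pixels: a listed point, or the origin of a listed thing).
The state is a dict: "time": time; "joint_positions": joint angles; "dq": joint speeds; "tau": joint torques, N m; "tool_pos": TCP position; "tcp_rot": TCP orientation; "contact_force": force on the tool from outside, world axes, zero at the start; "moment": the same for the moment, N m; "grip_width": finger opening in mm; "finger_force": force on a finger pad.
Only numpy, scipy, OpenCV 4.12 (cv2) and the standard library are available. Lean on these libraries where they do the work, as an engineer would, in place of code of your own. Each camera call takes 0.05 s, during which the arm holds its last target. There are 200 camera calls.

TASK

Set up the gang fixture for the next cut with every shaft blank on the rubber mat: loosen the clamp knob before you move the jaw, slide the jaw well back, lay each blank flat in a lane of its own, slide the jaw up so that the blanks are pushed home against the fence, then tighten the clamp knob fully. Set the station too: turn the index dial the shorter way round until its pointer points at the one tall post. Do not disturb the dial-gauge stand, oil bottle, wrench or step block.

Things in the scene. Friction and masses are not known exactly. Their poses are not given: they have to be found in the camera images.
- fixture: Gang fixture: aluminium plate 206 x 222 mm fixed on the bench, four parallel lanes along its x axis. Green fence across the +x end, its face at x = +85 mm from this origin (centre of the underside), its top 46 mm above the bench. Lane floor 14 mm above the bench. Place and yaw (a few degrees) vary.
- lane_mid (a point): Point of the fixture on the lane floor (14 mm above the bench), midway across, 50 mm in front of the fence; x along the lanes towards the fence, y across, z up. Lane centres at y = -75, -25, +25, +75 mm; each lane is 30 mm wide between ribs only 6 mm high. A blank pushed home has its centre at x = 0 of this point.
- jaw (a joint): Green sliding jaw, a bar across all lanes, on the robot's side. Value in m: gap from jaw face to fence = 60 mm + value; 0 to 0.080, grows as it slides back towards the robot. Open for loading at 120 mm or more; with blanks home the gap is 100 mm (0.040). About 5 N friction, stays where left. Starts clamped with too small a gap. Jaw 45 mm deep, top 44 mm above the bench.
- jaw_tab (a point): Middle of the upright steel handle tab on top of the jaw: 12 mm thick along the lanes, 44 mm wide across them, standing from 44 to 80 mm above the bench (this point at 64 mm). Pinch it from above and push or pull along the lanes. Axes as lane_mid.
- clamp (a joint): The clamp knob on top of the jaw, rad. 0 = loose, 1.57 = fully tight; grows turning clockwise seen from above; it has stops at both ends and turns against about 0.06 N m. Counts as loose below 0.35 and tight above 1.2.
- clamp_grip (a point): Middle of the clamp knob's black grip bar, on the knob's axis, 71 mm above the bench, on the jaw 96 mm to the -y side of the tab. Bar 56 mm long, 14 mm thick, from 58 to 84 mm above the bench. Its y axis runs along the bar: across the lanes when loose, along the lanes when tight.
- dial_grip (a point): Middle of the index dial's black grip bar, on the dial's axis, 46 mm above the bench. Bar 60 mm long, 14 mm thick, 31 to 61 mm above the bench. x axis along the bar; the pointer sticks out below its -x end. Turns without end both ways against about 0.05 N m, stays where left. Round steel base 164 mm across, 11 mm high.
- dial_tip (a point): Tip of the dial's white pointer, 52 mm from the dial's axis, 24 mm above the bench. It turns with the dial.
- post_top (a point): Top of the tall post on the dial's base: 12 mm diameter, its top 45 mm above the bench, 68 mm from the dial's axis. Three short studs of the same diameter, tops only 21 mm above the bench, stand in other places round the dial. The post starts 60 to 140 degrees away from the pointer, on either side.
- blank1_mid (a point): Shaft blank (all alike, three or four are there): aluminium, 130 g, square shank 22 x 22 x 70 mm with a round journal 14 mm across, 15 mm long on each end; 100 mm overall. This point is its centre; x along its length, z up at the start, 11 mm above its underside. Starts on the 4 mm thick black mat. May lie either way round and on any flat.
- blank2_mid (a point): Shaft blank (all alike, three or four are there): aluminium, 130 g, square shank 22 x 22 x 70 mm with a round journal 14 mm across, 15 mm long on each end; 100 mm overall. This point is its centre; x along its length, z up at the start, 11 mm above its underside. Starts on the 4 mm thick black mat. May lie either way round and on any flat.
- blank3_mid (a point): Shaft blank (all alike, three or four are there): aluminium, 130 g, square shank 22 x 22 x 70 mm with a round journal 14 mm across, 15 mm long on each end; 100 mm overall. This point is its centre; x along its length, z up at the start, 11 mm above its underside. Starts on the 4 mm thick black mat. May lie either way round and on any flat.
- blank4_mid (a point): Shaft blank (all alike, three or four are there): aluminium, 130 g, square shank 22 x 22 x 70 mm with a round journal 14 mm across, 15 mm long on each end; 100 mm overall. This point is its centre; x along its length, z up at the start, 11 mm above its underside. Starts on the 4 mm thick black mat. May lie either way round and on any flat.
- blank1: The same blank, origin at the centre of its underside (11 mm below blank1_mid).
- blank2: The same blank, origin at the centre of its underside (11 mm below blank2_mid).
- blank3: The same blank, origin at the centre of its underside (11 mm below blank3_mid).
- blank4: The same blank, origin at the centre of its underside (11 mm below blank4_mid).
- indicator: Bystander: dial-gauge stand, steel base 55 x 50 x 50 mm with a post 170 mm tall. Origin under the base.
- oil: Bystander: white oil bottle, 56 mm diameter, 140 mm tall. Origin under its base.
- wrench: Bystander: steel wrench, 170 mm long, lying.
- stepblock: Bystander: dark steel step block, 70 x 30 x 42 mm. Origin at its underside.
There are look-alikes about, which are no part of the job. Leave any green look-alike of the blank3 alone. Leave any orange look-alike of the blank1 alone.

How it is judged:
By the outcome, as a careful person would: the job done as asked, in the order asked, and still so for the second after the job is handed in, with the robot touching nothing.
Of blank1, blank2, blank3, blank4 only 3 to 4 are there at a start; the rules pass over those that are not, and their reading is None.
At some moment in a run one of blank1, blank2, blank3, blank4 may be knocked a few centimetres aside while the robot is not near it.
Once in a run the grip may slacken for a moment while it holds something.
It also fails if it takes over 208 s, if anything falls off the work surface, if the arm or the gripper's body presses on something with over 40 N, if the wrist force passes 120 N, or if a joint passes its speed limit or range.

## Working session

There is one attempt and no reset: what is moved stays moved. The work goes in short steps, Python scripts to look and compute and a shell command to move; the robot and the scene stay as the last step left them, time stands still between calls to the robot, and variables do not carry over. Pictures are saved under pics/ and viewed, at most 14 in all, crops included, and the job is handed in when it is done.

```bash
mkdir -p pics; ls; cat > h.py <<'E'
import numpy as np, cv2
from plant import *
from scipy.spatial.transform import Rotation as R
def ray(cam,px):
    m=camera_model(cam); f=210/np.tan(np.radians(m['fov_y'])/2)
    k=m.get('distortion',m.get('dist'))
    p=np.array(px,float)
    if k is not None:
        K=np.array([[f,0,m['cx']],[0,f,m['cy']],[0,0,1]]); q=cv2.undistortPoints(p.reshape(1,1,2),K,np.array(k,float))[0,0]
    else: q=(p-[m['cx'],m['cy']])/f
    T=np.array(m['pose']); d=T[:3,:3]@np.array([q[0],-q[1],-1]); return T[:3,3],d
def at(cam,px,z):
    o,d=ray(cam,px); return (o+d*(z-o[2])/d[2])[:2]
def pts(cam,th,z,n=4,smin=0.2):
    return [(np.round(at(cam,r['location'],z),1).tolist(),np.round(r['location'],0).tolist(),round(r['score'],2)) for r in pinpoint(cam,th)[:n] if r['score']>smin]
E
python3 - <<'E'
from h import *
for c in('scene','top'):
    m=camera_model(c);print(c,{k:(np.round(v,3).tolist() if k=='pose' else v) for k,v in m.items()})
    cv2.imwrite(f'pics/{c}0.png',capture(c)[:,:,::-1])
    for t,z in [('lane_mid',14),('jaw_tab',64),('clamp_grip',71),('dial_grip',46),('dial_tip',24),('post_top',45),('blank1_mid',15),('fixture',0),('indicator',0),('oil',0),('stepblock',0),('wrench',0)]:
        print(t,pts(c,t,z,6))
o=get_obs();print(o['tool_pos'],o['tcp_rot'],o['time'])
E
```

```text
pics
scene {'fov_y': 51.95238961361175, 'cx': 276.486132923067, 'cy': 208.24826743700996, 'pose': [[0.819, -0.439, 0.369, 963.532], [0.574, 0.641, -0.511, -576.818], [-0.012, 0.63, 0.777, 976.911], [0.0, 0.0, 0.0, 1.0]]}
lane_mid [([615.7, 193.2], [334.0, 195.0], 0.69)]
jaw_tab [([558.1, 268.2], [331.0, 160.0], 0.97)]
clamp_grip [([568.3, 153.3], [314.0, 183.0], 0.67)]
dial_grip [([603.2, -32.9], [287.0, 238.0], 0.69)]
dial_tip [([443.9, -322.2], [168.0, 293.0], 0.69), ([550.8, -31.3], [272.0, 234.0], 0.55)]
post_top [([574.0, -110.5], [261.0, 254.0], 0.57), ([452.6, -328.8], [167.0, 293.0], 0.23)]
blank1_mid [([565.5, -324.1], [205.0, 322.0], 0.89), ([285.7, -430.2], [92.0, 294.0], 0.68)]
fixture [([571.2, 198.7], [321.0, 190.0], 0.82)]
indicator [([778.8, -158.1], [318.0, 318.0], 0.72)]
oil [([715.0, -338.1], [252.0, 365.0], 0.89), ([560.9, -327.1], [204.0, 324.0], 0.69), ([781.3, -153.9], [320.0, 318.0], 0.48)]
stepblock [([396.7, 428.1], [313.0, 128.0], 0.59), ([567.2, -324.2], [206.0, 325.0], 0.47), ([436.1, -210.1], [197.0, 264.0], 0.25)]
wrench [([306.4, 392.8], [285.0, 123.0]
[... 418 characters left out ...]
p [([604.9, -38.5], [307.0, 191.0], 0.55)]
dial_tip [([545.2, -25.1], [302.0, 212.0], 0.62)]
post_top []
blank1_mid [([288.7, -428.8], [440.0, 305.0], 0.62), ([563.4, -325.5], [405.0, 209.0], 0.56)]
fixture [([571.1, 200.9], [225.0, 202.0], 0.84)]
indicator [([776.1, -157.6], [348.0, 137.0], 0.64)]
oil [([717.9, -331.8], [406.0, 158.0], 0.68), ([581.7, 202.8], [225.0, 199.0], 0.26)]
stepblock [([568.4, 155.1], [241.0, 204.0], 0.66), ([435.5, -215.4], [366.0, 252.0], 0.62), ([396.7, 426.6], [146.0, 260.0], 0.56), ([552.6, -29.2], [303.0, 211.0], 0.38)]
wrench [([312.4, 388.2], [157.0, 289.0], 0.87)]
[ 149.54386973 -503.28725104  226.77982994] [3.14141499e+00 1.82531339e-05 2.88782626e-01] 1.3
```

View pics/scene0.png

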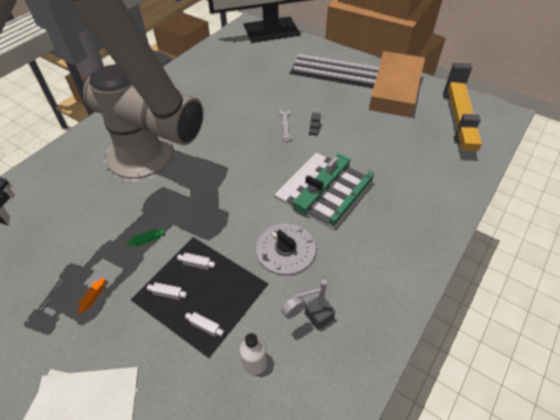

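View pics/top0.png

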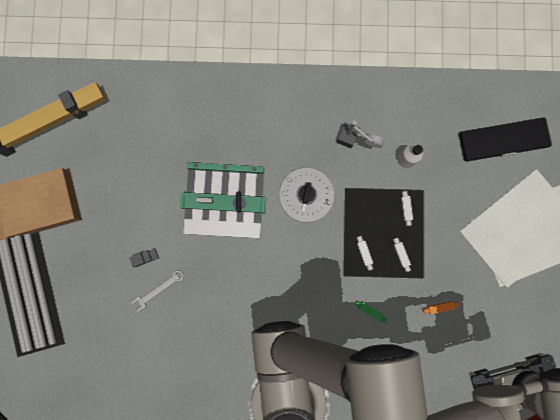

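```bash
python3 - <<'E'
from h import *
s=cv2.imread('pics/scene0.png');t=cv2.imread('pics/top0.png')
r=lambda im,x,y,w,h:cv2.resize(im[y:y+h,x:x+w],(400,300),interpolation=cv2.INTER_CUBIC)
cv2.imwrite('pics/c1.png',np.vstack([np.hstack([r(s,244,215,88,66),r(t,262,162,88,66)]),np.hstack([r(s,265,135,120,90),r(t,320,170,148,111)])]))
for c,im,box in(('top',t,(335,185,95,95)),('scene',s,(135,235,135,115))):
    x,y,w,h=box; g=cv2.cvtColor(im,cv2.COLOR_BGR2GRAY)[y:y+h,x:x+w]
    # inside mat: bright components
    _,L,st,ce=cv2.connectedComponentsWithStats((g>140).astype('uint8'))
    for i in range(1,len(st)):
        if 80<st[i,4]<600:
            ys,xs=np.nonzero(L==i); P=np.array([at(c,(a+x,b+y),20) for a,b in zip(xs,ys)])
            m=P.mean(0); u=np.linalg.svd(P-m,full_matrices=False)[2][0]; q=(P-m)@u; 
            print(c,st[i,4],m.round(1),'mid',(m+u*(q.max()+q.min())/2).round(1),'ang',np.degrees(np.arctan2(u[1],u[0])).round(1),'len',(q.max()-q.min()).round())
E
```

```text
top 234 [ 567.2 -331.4] mid [ 568.  -331.3] ang -172.0 len 97.0
top 239 [ 433.3 -210.2] mid [ 433.7 -210.1] ang -159.4 len 100.0
top 237 [ 432.1 -317.7] mid [ 432.4 -317.6] ang -158.0 len 99.0
scene 584 [ 342.4 -255.4] mid [ 342.9 -262.8] ang -85.8 len 159.0
scene 268 [ 432.9 -208. ] mid [ 433. -208.] ang 19.8 len 100.0
scene 310 [ 431.5 -315.9] mid [ 431.4 -315.9] ang 22.0 len 101.0
scene 593 [ 469.4 -422.1] mid [ 463.3 -417. ] ang -39.9 len 109.0
scene 360 [ 567.1 -329.2] mid [ 566.9 -329.2] ang 7.4 len 101.0
scene 129 [ 554.9 -402.7] mid [ 560.2 -400.2] ang 24.4 len 59.0
```

View pics/c1.png

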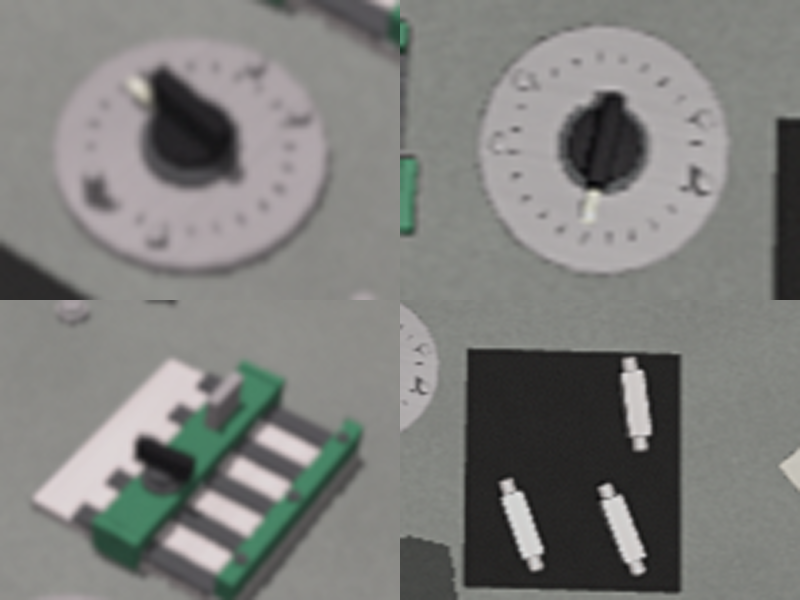

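```bash
cat >> h.py <<'E'
def green(cam,im,z,roi):
    x,y,w,h=roi; hsv=cv2.cvtColor(im,cv2.COLOR_BGR2HSV)[y:y+h,x:x+w]
    m=((hsv[...,0]>60)&(hsv[...,0]<95)&(hsv[...,1]>110)).astype('uint8')
    n,L,st,_=cv2.connectedComponentsWithStats(m)
    for i in range(1,n):
        if st[i,4]>60:
            ys,xs=np.nonzero(L==i); P=np.array([at(cam,(a+x,b+y),z) for a,b in zip(xs,ys)],np.float32)
            c,s,a=cv2.minAreaRect(P); M=P.mean(0);u=np.linalg.svd(P-M,full_matrices=False)[2][0]
            print(cam,st[i,4],'rect',np.round(c,1),np.round(s,1),round(a,1),'mean',M.round(1),'svdang',np.degrees(np.arctan2(u[1],u[0])).round(1)%180)
E
python3 - <<'E'
from h import *
s=cv2.imread('pics/scene0.png');t=cv2.imread('pics/top0.png')
green('top',t,45,(170,150,110,100)); green('scene',s,45,(265,135,120,90))
A=lambda v:np.degrees(np.arctan2(v[1],v[0])).round(1)
ct=at('top',(306.7,194.3),11); cs=at('scene',(244+190/4.545,215+152/4.545),11)
print('base',ct,cs)
for c,p,z in(('top',(304.6+0*1,162+207/4.545-.0),24),('scene',(244+137/4.545,215+90/4.545),24),('top',(262+298/4.545,162+178/4.545),40),('scene',(244+97/4.545,215+180/4.545),45),('scene',(261,254),45),('top',(262+298/4.545,162+182/4.545),11)):
    q=at(c,p,z); b=(ct if c=='top' else cs);print(c,q.round(1),A(q-b),np.linalg.norm(q-b).round(1))
E
```

```text
Traceback (most recent call last):
  File "h.py", line 22, in green
    ys,xs=np.nonzero(L==i); P=np.array([at(cam,(a+x,b+y),z) for a,b in zip(xs,ys)],np.float32)
                                        ~~^^^^^^^^^^^^^^^^^
  File "h.py", line 13, in at
    o,d=ray(cam,px); return (o+d*(z-o[2])/d[2])[:2]
        ~~~^^^^^^^^
  File "h.py", line 5, in ray
    m=camera_model(cam); f=210/np.tan(np.radians(m['fov_y'])/2)
ValueError: time passes only in moves, steps and waits
```

```bash
sed -i 's/^def ray/from functools import cache\ncm=cache(camera_model)\ndef ray/; s/m=camera_model(cam)/m=cm(cam)/' h.py
python3 - <<'E'
from h import *
s=cv2.imread('pics/scene0.png');t=cv2.imread('pics/top0.png')
green('top',t,45,(170,150,110,100)); green('scene',s,45,(265,135,120,90))
A=lambda v:np.degrees(np.arctan2(v[1],v[0])).round(1)
ct=at('top',(306.7,194.3),11); cs=at('scene',(244+190/4.545,215+152/4.545),11)
print('base',ct,cs)
for c,p,z in(('top',(262+190/4.545,162+207/4.545),24),('scene',(244+137/4.545,215+90/4.545),24),('top',(262+298/4.545,162+178/4.545),40),('scene',(244+97/4.545,215+180/4.545),45),('scene',(261,254),45),('top',(262+298/4.545,162+182/4.545),11)):
    q=at(c,p,z); b=(ct if c=='top' else cs);print(c,q.round(1),A(q-b),np.linalg.norm(q-b).round(1))
print(get_obs()['time'])
E
```

```text
scene 278 rect [573.7 248.3] [138.7  40.6] 88.1 mean [578.5 247.4] svdang 87.1
scene 91 rect [673.9 243.6] [69.7 16.1] 88.1 mean [674.5 245.2] svdang 89.4
scene 237 rect [568.5 112.5] [68.2 42. ] 87.5 mean [569.2 108.7] svdang 80.6
scene 102 rect [671.  159.8] [68.3 16. ] 88.5 mean [671.7 160. ] svdang 89.3
base [600.14029326 -38.90185715] [604.79013566 -41.44045791]
top [559.5 -30.9] 168.8 41.4
scene [558.7 -30. ] 166.0 47.5
top [578.1 -98.2] -110.4 63.3
scene [ 584.9 -105.6] -107.2 67.2
scene [ 574.6 -110.5] -113.6 75.3
top [ 578.9 -100.6] -109.0 65.2
1.3
```

```bash
python3 - <<'E'
from h import *
s=cv2.imread('pics/scene0.png');t=cv2.imread('pics/top0.png')
a=cv2.resize(s[140:215,285:385],(800,600),interpolation=cv2.INTER_CUBIC);b=cv2.resize(t[155:245,175:295][:, :120],(800,600),interpolation=cv2.INTER_CUBIC)
cv2.imwrite('pics/c2.png',b)
for z in(64,80): print(at('scene',(332.2,165),64),at('top',(204,199.5),z))
for c in('top','scene'):
  capture(c)
  for th in('lane_mid','jaw_tab','clamp_grip','dial_grip','fixture'):
    print(c,th,pts(c,th,dict(lane_mid=14,jaw_tab=64,clamp_grip=71,dial_grip=46,fixture=0)[th]))
    for r in regions_of(c,th)[:1]:
        print('  reg',r['pixels'].sum(),np.round(r['location'],1),at(c,r['location'],64).round(1))
E
```

```text
[571.21251368 251.71722948] [570.76957447 253.18250008]
[571.21251368 251.71722948] [568.95047646 250.59616599]
top lane_mid [([614.3, 204.4], [224.0, 187.0], 0.7)]
  reg 5582 [223.8 196.9] [579.7 197.5]
top jaw_tab [([570.9, 260.3], [202.0, 199.0], 0.79)]
top clamp_grip [([560.6, 147.8], [241.0, 204.0], 0.66), ([598.3, -34.6], [306.0, 192.0], 0.31)]
  reg 266 [405.4 208.8] [ 559.4 -316.6]
top dial_grip [([607.2, -37.3], [307.0, 190.0], 0.83)]
  reg 268 [307.1 190. ] [605.6 -37.8]
top fixture [([574.8, 196.9], [226.0, 201.0], 0.83), ([418.8, -320.8], [402.0, 259.0], 0.48)]
  reg 5582 [225.5 202. ] [565.3 192.1]
scene lane_mid [([608.1, 198.0], [332.0, 193.0], 0.85), ([544.8, -28.4], [270.0, 234.0], 0.55)]
  reg 4390 [323.2 189. ] [598.4 155.2]
scene jaw_tab []
  reg 1323 [319.2 181. ] [573.1 175.1]
scene clamp_grip [([568.4, 151.5], [314.0, 184.0], 0.53)]
  reg 209 [310.4 182.6] [555.6 155.6]
scene dial_grip [([593.7, -24.5], [286.0, 235.0], 0.85)]
  reg 867 [252.1 356.6] [ 720.6 -339.9]
scene fixture [([412.9, -207.2], [191.0, 259.0], 0.74), ([579.7, 195.7], [323.0, 192.0], 0.68)]
  reg 4327 [323.3 187.5] [595.7 160.3]
```

View pics/c2.png

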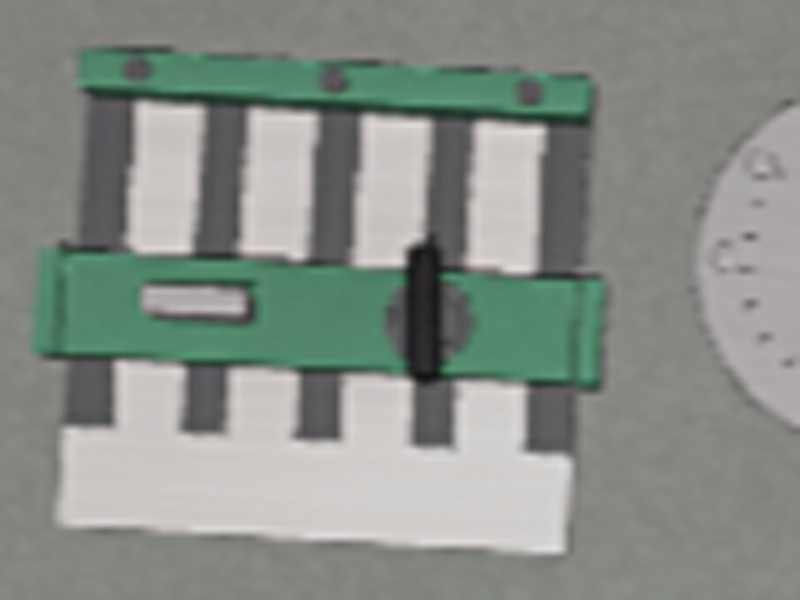

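```bash
python3 - <<'E'
from h import *
g=lambda u,v,z: at('top',((u+.5)/6.667-.5+175,(v+.5)/6.667-.5+155),z)
A=lambda a,b: np.degrees(np.arctan2((a-b)[1],(a-b)[0])).round(2)-90
NL,NR=g(58,525,14),g(565,552,14); FL,FR=g(80,52,46),g(592,78,46)
print('near',NL,NR,A(NL,NR),np.linalg.norm(NL-NR),'fence',FL,FR,A(FL,FR))
yaw=np.radians((A(NL,NR)+A(FL,FR))/2); x=np.array([np.cos(yaw),np.sin(yaw)])
FIL,FIR=g(80,90,46),g(592,120,46); 
print('fence face',FIL,FIR,A(FIL,FIR)); print('tab80',g(193,300,80),'clamp84',g(425,312,84))
print('origin from near',(NL+NR)/2+103*x,'from fence far',(FL+FR)/2-103*x,'yaw',np.degrees(yaw)); 
print('lane_mid',((NL+NR)/2+103*x)+35*x)
E
```

```text
near [475.93339772 317.37899022] [470.02112482  95.98147453] -1.5300000000000011 221.47644327939224 fence [679.18184289 310.8069719 ] [673.6761615   89.07851749] -1.4200000000000017
fence face [662.55143119 310.06060071] [655.31548725  88.51572809] -1.8700000000000045
tab80 [568.71038545 251.92009455] clamp84 [565.77956611 154.03986642]
origin from near [575.9431324  204.02893378] from fence far [573.46313107 202.59404328] yaw -1.4750000000000014
lane_mid [610.9315352  203.12800708]
```

```bash
cat > go.py <<'E'
import sys; from h import *
# each arg "x,y,z,yawdeg": turn units (tool z), then shift units in the turned tool frame
o=get_obs(); p=np.array(o['tool_pos']); y0=np.degrees(o['tcp_rot'][2])
print('now',p.round(1),round(y0,1),'t',round(o['time'],1),'w',round(o['grip_width'],1),'F',np.round(o['contact_force'],1))
for a in sys.argv[1:]:
    x,y,z,w=map(float,a.split(',')); d=np.array([x,y,z])-p
    print('turn',round(-(w-y0)/4,2),'shift',(R.from_euler('xyz',[180,0,w],degrees=True).inv().apply(d)/30).round(2)); p=np.array([x,y,z]);y0=w
E
python3 -m pendant '[0,0,0,0,0,0.9,0,0,0,0,0,0,0.9,0,0,0,0,0,0,0.9,0,0,0,0,0,0,0.9,0,0,0,0,0,0,0.9,0,0.58,-0.97,0,0,0,0,0,0.58,-0.97,0,0,0,0,0,0.58,-0.97,0,0,0,0,0,0.58,-0.97,0,0,0,0,0,0.58,-0.97,0,0,0,0,0,0.58,-0.97,0,0,0,0,0,0.58,-0.97,0,0,0,0,0]'
python3 go.py 566,154.5,150,-1.5 566,154.5,63,-1.5
```

```text
time: 3.6
tool_pos: [277.0, -301.6, 226.9]
tcp_rot: [3.141, -0.0, -0.026]
contact_force: [0.7, -0.2, 0.1]
grip_width: 45.4
finger_force: 0.0
now [ 277.  -301.6  226.9] -1.5 t 3.6 w 45.4 F [ 0.7 -0.2  0.1]
turn 0.01 shift [  9.23 -15.45   2.56]
turn -0.0 shift [ 0.  -0.   2.9]
```

```bash

python3 -m pendant '[0.58,-0.97,0.16,0,0,0,0,0.58,-0.97,0.16,0,0,0,0,0.58,-0.97,0.16,0,0,0,0,0.58,-0.97,0.16,0,0,0,0,0.58,-0.97,0.16,0,0,0,0,0.58,-0.97,0.16,0,0,0,0,0.58,-0.97,0.16,0,0,0,0,0.58,-0.97,0.16,0,0,0,0,0.58,-0.97,0.16,0,0,0,0,0.58,-0.97,0.16,0,0,0,0,0.58,-0.97,0.16,0,0,0,0,0.58,-0.97,0.16,0,0,0,0]' >/dev/null
python3 -m pendant '[0.58,-0.97,0.16,0,0,0,0,0.58,-0.97,0.16,0,0,0,0,0.58,-0.97,0.16,0,0,0,0,0.5,-0.8,0.16,0,0,0,0,0,0,0,0,0,0,0,0,0,0,0,0,0,0]'
python3 go.py 566,154.5,110,-1.5 566,154.5,63,-1.5
python3 - <<'E'
from h import *
a=capture('scene')[:,:,::-1][120:240,250:410];b=capture('top')[:,:,::-1][140:260,160:320]
cv2.imwrite('pics/v1.png',np.hstack([cv2.resize(a,(400,300)),cv2.resize(b,(400,300))]))
E
```

```text
time: 5.4
tool_pos: [563.7, 150.8, 149.4]
tcp_rot: [3.141, 0.001, -0.024]
contact_force: [1.0, 0.7, 0.1]
grip_width: 45.9
finger_force: 0.0
now [563.7 150.8 149.4] -1.4 t 5.4 w 45.9 F [1.  0.7 0.1]
turn 0.03 shift [ 0.07 -0.12  1.31]
turn -0.0 shift [ 0.   -0.    1.57]
```

View pics/v1.png

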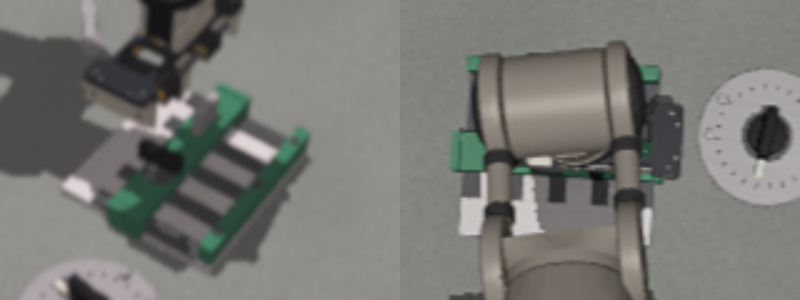

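```bash

python3 -m pendant '[0.07,-0.12,0.6,0,0,0,0,0,0,0.7,0,0,0,0,0,0,0.7,0,0,0,0,0,0,0.6,0,0,0,0,0,0,0.27,0,0,0,0,0,0,0,0,0,0,0,0,0,0,0,0,0,0]' 
python3 -m pendant '[0,0,0,0,0,0,1,0,0,0,0,0,0,1,0,0,0,0,0,0,1,0,0,0,0,0,0,1,0,0,0,0,0,0,1,0,0,0,0,0,0,1]' 
python3 go.py; python3 -c "from plant import *;print(get_obs()['moment'])"
```

```text
time: 6.2
tool_pos: [566.7, 153.8, 64.7]
tcp_rot: [-3.142, -0.001, -0.026]
contact_force: [-0.3, -0.2, 0.6]
grip_width: 45.7
finger_force: 0.0
time: 6.8
tool_pos: [567.1, 157.2, 64.3]
tcp_rot: [-3.137, -0.003, -0.026]
contact_force: [1.8, 13.2, -0.6]
grip_width: 13.4
finger_force: 30.0
now [567.1 157.2  64.3] -1.5 t 6.8 w 13.4 F [ 1.8 13.2 -0.6]
[ 2.14196005 -0.31684943 -0.02955901]
```

```bash

python3 -m pendant '[0,-0.1,0,0,0,0,1,0,0,0,0,0,-1,1,0,0,0,0,0,-1,1,0,0,0,0,0,-1,1,0,0,0,0,0,-1,1,0,0,0,0,0,-1,1,0,0,0,0,0,-1,1,0,0,0,0,0,-1,1,0,0,0,0,0,-1,1,0,0,0,0,0,0,1,0,0,0,0,0,0,1]' 
python3 go.py; python3 -c "from plant import *;print(get_obs()['moment'])"
```

```text
time: 7.9
tool_pos: [566.8, 158.5, 64.3]
tcp_rot: [-3.141, -0.002, 0.533]
contact_force: [0.9, 5.9, 1.5]
grip_width: 13.5
finger_force: 30.0
now [566.8 158.5  64.3] 30.6 t 7.9 w 13.5 F [0.9 5.9 1.5]
[ 0.96156294 -0.22395376  0.04742624]
```

```bash

python3 -m pendant '[0,0,0,0,0,-1,1,0,0,0,0,0,-1,1,0,0,0,0,0,-1,1,0,0,0,0,0,-1,1,0,0,0,0,0,-1,1,0,0,0,0,0,-1,1,0,0,0,0,0,-1,1,0,0,0,0,0,-1,1,0,0,0,0,0,0,1,0,0,0,0,0,0,1]' |tail -5
python3 -m pendant '[0,0,0,0,0,-1,1,0,0,0,0,0,-1,1,0,0,0,0,0,-1,1,0,0,0,0,0,-1,1,0,0,0,0,0,-1,1,0,0,0,0,0,-0.8,1,0,0,0,0,0,0,1,0,0,0,0,0,0,1]' |tail -5
python3 go.py; python3 -c "from plant import *;print(get_obs()['moment'])"
```

```text
tool_pos: [566.1, 159.2, 64.2]
tcp_rot: [-3.14, -0.003, 1.092]
contact_force: [-2.1, 9.1, 3.0]
grip_width: 13.8
finger_force: 30.0
tool_pos: [565.3, 159.4, 64.2]
tcp_rot: [-3.14, -0.003, 1.497]
contact_force: [-4.8, 8.9, 4.5]
grip_width: 13.7
finger_force: 30.0
now [565.3 159.4  64.2] 85.8 t 9.7 w 13.7 F [-4.8  8.9  4.5]
[1.58982457 0.54551262 0.07521997]
```

```bash

python3 -m pendant '[0,0,0,0,0,0,0,0,0,0,0,0,0,0,0,0,0,0,0,0,0,0,0,0,0,0,0,0,0,0,-0.7,0,0,0,0,0,0,-0.7,0,0,-0.7,0]' |tail -6
python3 go.py 567,256,106,88.5 567,256,52,88.5
```

```text
time: 10.3
tool_pos: [565.9, 156.8, 105.6]
tcp_rot: [-3.14, 0.001, 1.546]
contact_force: [0.5, -0.2, 0.1]
grip_width: 45.9
finger_force: 0.0
now [565.9 156.8 105.6] 88.6 t 10.3 w 45.9 F [ 0.5 -0.2  0.1]
turn 0.01 shift [ 3.31 -0.05 -0.01]
turn -0.0 shift [-0.  -0.   1.8]
```

```bash

python3 -m pendant '[0.8,0,0,0,0,0,0,0.9,-0.05,0,0,0,0,0,0.9,0,0,0,0,0,0,0.7,0,0.1,0,0,0,0,0,0,0.6,0,0,0,0,0,0,0.6,0,0,0,0,0,0,0.5,0,0,0,0,0,0,0,0,0,0,0,0,0,0,0,0,0,1,0,0,0,0,0,0,1,0,0,0,0,0,0,1,0,0,0,0,0,0,1]' |tail -6
python3 -m pendant '[0,0,0,0,0,0,1,0,0,0,0,0,0,1]' |tail -6
python3 go.py 499,258,52,88.5
```

```text
time: 11.5
tool_pos: [567.7, 256.2, 52.6]
tcp_rot: [3.14, -0.0, 1.545]
contact_force: [-0.3, 1.1, -0.5]
grip_width: 18.3
finger_force: 0.0
time: 11.7
tool_pos: [567.8, 256.2, 52.3]
tcp_rot: [3.14, -0.0, 1.545]
contact_force: [0.9, -1.0, 2.5]
grip_width: 11.6
finger_force: 30.0
now [567.8 256.2  52.3] 88.5 t 11.7 w 11.6 F [ 0.9 -1.   2.5]
turn 0.01 shift [ 0.   -2.29  0.01]
```

```bash

python3 -m pendant '[0,-0.2,0,0,0,0,1,0,-0.3,0,0,0,0,1,0,-0.3,0,0,0,0,1,0,-0.3,0,0,0,0,1,0,-0.3,0,0,0,0,1,0,-0.3,0,0,0,0,1,0,-0.3,0,0,0,0,1,0,-0.2,0,0,0,0,1,0,0,0,0,0,0,1,0,0,0,0,0,0,1]' |tail -6
python3 go.py
```

```text
time: 12.7
tool_pos: [501.1, 258.3, 52.3]
tcp_rot: [-3.141, -0.001, 1.545]
contact_force: [-2.1, 1.7, 7.0]
grip_width: 12.0
finger_force: 30.0
now [501.1 258.3  52.3] 88.5 t 12.7 w 12.0 F [-2.1  1.7  7. ]
```

```bash

python3 -m pendant '[0,0,0,0,0,0,0,0,0,0,0,0,0,0,0,0,0,0,0,0,0,0,0,0,0,0,0,0,0,0,-0.7,0,0,0,0,0,0,-0.9,0,0,0,0,0,0,-0.9,0,0,0,0,0,0,-0.9,0,0,0,0]' |tail -6
python3 go.py 603,-37,110,-12.5 603,-37,38,-12.5
python3 - <<'E'
from h import *
a=capture('scene')[:,:,::-1];b=capture('top')[:,:,::-1]
cv2.imwrite('pics/s2.png',a);cv2.imwrite('pics/t2.png',b)
cv2.imwrite('pics/v2.png',np.hstack([cv2.resize(a[130:230,260:393],(400,300)),cv2.resize(b[150:240,175:295],(400,300))]))
E
```

```text
time: 13.5
tool_pos: [501.1, 257.7, 154.6]
tcp_rot: [-3.141, 0.0, 1.545]
contact_force: [0.1, -0.1, -0.3]
grip_width: 45.8
finger_force: 0.0
now [501.1 257.7 154.6] 88.5 t 13.5 w 45.8 F [ 0.1 -0.1 -0.3]
turn 25.26 shift [5.44 8.85 1.49]
turn -0.0 shift [-0.  -0.   2.4]
```

View pics/v2.png

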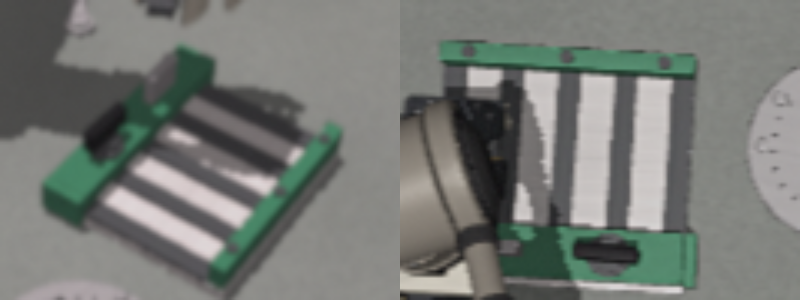

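```bash

python3 -m pendant '[0,0,0,0,0,1,0,0,0,0,0,0,1,0,0,0,0,0,0,1,0,0,0,0,0,0,1,0,0,0,0,0,0,1,0,0,0,0,0,0,1,0,0,0,0,0,0,1,0,0,0,0,0,0,1,0,0,0,0,0,0,1,0,0,0,0,0,0,1,0,0,0,0,0,0,1,0,0,0,0,0,0,1,0]' >/dev/null
python3 -m pendant '[0,0,0,0,0,1,0,0,0,0,0,0,1,0,0,0,0,0,0,1,0,0,0,0,0,0,1,0,0,0,0,0,0,1,0,0,0,0,0,0,1,0,0,0,0,0,0,1,0,0,0,0,0,0,1,0,0,0,0,0,0,1,0,0,0,0,0,0,1,0,0,0,0,0,0,1,0,0,0,0,0,0,1,0]' >/dev/null
python3 -m pendant '[0,0,0,0,0,1,0,0.55,0.88,0,0,0,0.26,0,0.55,0.88,0,0,0,0,0,0.54,0.88,0,0,0,0,0,0.54,0.88,0,0,0,0,0,0.54,0.88,0,0,0,0,0,0.54,0.88,0,0,0,0,0,0.54,0.88,0,0,0,0,0,0.54,0.88,0.3,0,0,0,0,0.54,0.88,0.5,0,0,0,0,0.54,0.88,0.6,0,0,0,0]' |tail -6
python3 go.py 603,-37,110,-12.5 603,-37,38,-12.5
```

```text
time: 17.1
tool_pos: [603.7, -36.2, 110.8]
tcp_rot: [3.141, 0.0, -0.218]
contact_force: [0.0, -0.1, 0.4]
grip_width: 45.9
finger_force: 0.0
now [603.7 -36.2 110.8] -12.5 t 17.1 w 45.9 F [ 0.  -0.1  0.4]
turn 0.0 shift [-0.02  0.03  0.03]
turn -0.0 shift [-0.  -0.   2.4]
```

```bash

python3 -m pendant '[0,0,0.6,0,0,0,0,0,0,0.7,0,0,0,0,0,0,0.6,0,0,0,0,0,0,0.5,0,0,0,0,0,0,0,0,0,0,0,0,0,0,0,0,0,0]' |tail -6
python3 -m pendant '[0,0,0,0,0,0,1,0,0,0,0,0,0,1,0,0,0,0,0,0,1,0,0,0,0,0,0,1,0,0,0,0,0,0,1,0,0,0,0,0,0,1]' |tail -6
python3 -c "from plant import *;print(get_obs()['moment'])"
```

```text
time: 17.7
tool_pos: [603.2, -34.9, 39.3]
tcp_rot: [3.141, 0.001, -0.218]
contact_force: [-0.7, 0.4, -0.1]
grip_width: 46.1
finger_force: 0.0
time: 18.3
tool_pos: [603.3, -37.0, 40.3]
tcp_rot: [3.138, -0.0, -0.218]
contact_force: [-2.5, -8.4, 2.6]
grip_width: 13.7
finger_force: 29.9
[-1.32455907  0.4233455   0.09946202]
```

```bash

python3 -m pendant '[0,0.06,0,0,0,0,1,0,0,0,0,0,-1,1,0,0,0,0,0,-1,1,0,0,0,0,0,-1,1,0,0,0,0,0,-1,1,0,0,0,0,0,-1,1,0,0,0,0,0,-1,1,0,0,0,0,0,-1,1,0,0,0,0,0,-1,1,0,0,0,0,0,-1,1,0,0,0,0,0,-1,1,0,0,0,0,0,0,1]' |tail -6
python3 -m pendant '[0,0,0,0,0,-1,1,0,0,0,0,0,-1,1,0,0,0,0,0,-1,1,0,0,0,0,0,-1,1,0,0,0,0,0,-1,1,0,0,0,0,0,-1,1,0,0,0,0,0,-1,1,0,0,0,0,0,-1,1,0,0,0,0,0,-1,1,0,0,0,0,0,-1,1,0,0,0,0,0,0,1]' |tail -6
python3 -m pendant '[0,0,0,0,0,0,0,0,0,0,0,0,0,0,0,0,0,0,0,0,0,0,0,0,0,0,0,0,0,0,-0.7,0,0,0,0,0,0,-0.9,0,0,0,0,0,0,-0.9,0,0,0,0,-0.9,0,-0.9,0,0,0,0,-1,0,0,0,0,0,0,-1,0,0,0,0,0,0,-1,0,0,0,0,0,0,-1,0,0,0,0,0,0,-1,0,0,0,0,0,0]' | tail -6
python3 - <<'E'
from h import *
a=capture('scene')[:,:,::-1];b=capture('top')[:,:,::-1]
cv2.imwrite('pics/s3.png',a);cv2.imwrite('pics/t3.png',b)
r=lambda im,x,y,w,h:cv2.resize(im[y:y+h,x:x+w],(400,300),interpolation=cv2.INTER_CUBIC)
cv2.imwrite('pics/v3.png',np.vstack([np.hstack([r(a,244,215,88,66),r(b,262,162,88,66)]),np.hstack([r(a,130,230,140,105),r(b,320,170,148,111)])]))
E
```

```text
time: 19.5
tool_pos: [602.9, -34.9, 40.2]
tcp_rot: [-3.139, -0.001, 0.482]
contact_force: [-1.4, 6.1, 4.2]
grip_width: 13.9
finger_force: 29.9
time: 20.6
tool_pos: [601.2, -33.3, 40.2]
tcp_rot: [-3.136, -0.003, 1.18]
contact_force: [-7.1, 11.0, 8.6]
grip_width: 13.7
finger_force: 29.9schema error: expected 1 to 12 rows
```

View pics/v3.png

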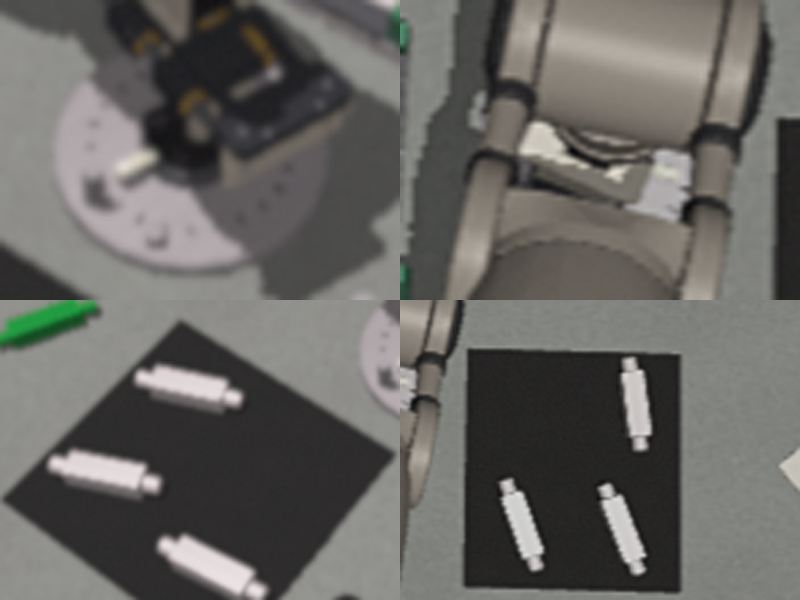

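```bash

python3 -m pendant '[0,0,0,0,0,0,0,0,0,0,0,0,0,0,0,0,0,0,0,0,0,0,0,0,0,0,0,0,0,0,-0.7,0,0,0,0,0,0,-0.9,0,0,0,0,0,0,-0.9,0,0,0,0,-0.9,0,-0.9,0,0,0,0,-1,0,0,0,0,0,0,-1,0,0,0,0,0,0,-1,0,0,0,0,0,0,-1,0,0,0,0,0,0]' | tail -6
python3 -m pendant '[-1,0,0,0,0,0,0,-1,0,0,0,0,0,0]' | tail -6
python3 - <<'E'
from h import *
a=capture('scene')[:,:,::-1];b=capture('top')[:,:,::-1]
cv2.imwrite('pics/s3.png',a);cv2.imwrite('pics/t3.png',b)
r=lambda im,x,y,w,h:cv2.resize(im[y:y+h,x:x+w],(400,300),interpolation=cv2.INTER_CUBIC)
cv2.imwrite('pics/v4.png',np.hstack([r(a,244,215,88,66),r(b,262,162,88,66)]))
for c in('scene','top'):
  for th,z in(('post_top',45),('dial_tip',24),('dial_grip',46)): print(c,th,pts(c,th,z))
E
```

```text
time: 21.9
tool_pos: [546.4, -173.8, 141.9]
tcp_rot: [3.141, 0.0, 1.178]
contact_force: [0.7, -0.7, -0.1]
grip_width: 45.8
finger_force: 0.0
time: 22.1
tool_pos: [523.4, -229.3, 141.9]
tcp_rot: [3.141, 0.0, 1.178]
contact_force: [1.1, -0.6, 0.5]
grip_width: 46.1
finger_force: 0.0
scene post_top [([573.4, -108.3], [261.0, 253.0], 0.59)]
scene dial_tip [([583.7, -96.0], [267.0, 256.0], 0.66)]
scene dial_grip [([597.5, -33.3], [285.0, 238.0], 0.84)]
top post_top []
top dial_tip [([579.1, -82.2], [322.0, 201.0], 0.78)]
top dial_grip [([600.3, -38.9], [307.0, 193.0], 0.5)]
```

View pics/v4.png

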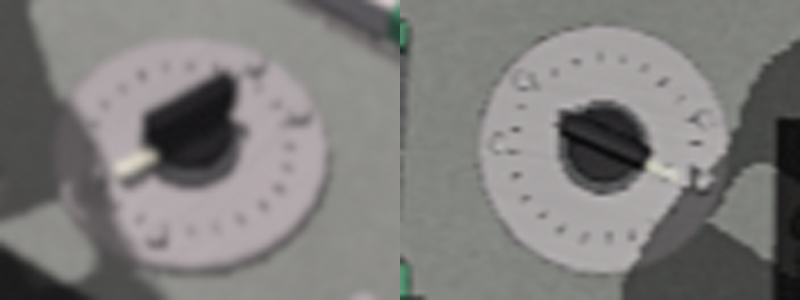

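```bash
python3 - <<'E'
from h import *
s=cv2.imread('pics/scene0.png');t=cv2.imread('pics/top0.png')
r=lambda im,x,y,w,h:cv2.resize(im[y:y+h,x:x+w],(400,400),interpolation=cv2.INTER_CUBIC)
A=r(s,253,242,25,25);B=r(t,315,188,25,25)
def proj(c,P):
    m=cm(c);f=210/np.tan(np.radians(m['fov_y'])/2);T=np.array(m['pose']);q=T[:3,:3].T@(np.array(P)-T[:3,3]);return np.array([m['cx']-f*q[0]/q[2],m['cy']+f*q[1]/q[2]])
# base ellipse centres -> axis per camera
for c,e in(('scene',(244+(191.5)/4.545-.5,215+154.5/4.545-.5)),('top',(262+204/4.545-.5,162+150/4.545-.5))):
    ax=at(c,e,11)
    pred=np.mean([proj(c,[ax[0]+82*np.cos(k),ax[1]+82*np.sin(k),11]) for k in np.linspace(0,6.28,60)],0)
    # iterate for perspective-center bias using extents
    C=np.array([proj(c,[ax[0]+82*np.cos(k),ax[1]+82*np.sin(k),11]) for k in np.linspace(0,6.28,90)])
    mid=(C.max(0)+C.min(0))/2; ax=at(c,2*np.array(e)-mid,11); print(c,ax)
    im,o=(A,(253,242)) if c=='scene' else (B,(315,188))
    for b,col in((-102,(0,0,255)),(-108,(0,255,0)),(-114,(255,0,0))):
        b=np.radians(b); q=[proj(c,[ax[0]+68*np.cos(b),ax[1]+68*np.sin(b),z]) for z in(11,45)]
        q=[tuple(int(v) for v in (((p-o)+.5)*16)) for p in q]; cv2.line(im,q[0],q[1],col,1); cv2.circle(im,q[1],6,col,1)
cv2.imwrite('pics/v5.png',np.hstack([A,B]))
E
```

```text
scene [602.34532463 -38.86410505]
top [599.95146766 -37.96895252]
```

View pics/v5.png

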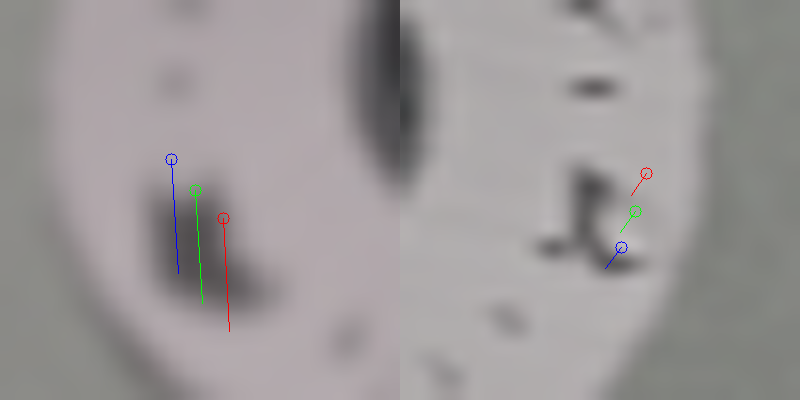

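```bash

python3 -m pendant '[0,0,0,0,0,1,0,0,0,0,0,0,1,0,0,0,0,0,0,1,0,0,0,0,0,0,1,0,0,0,0,0,0,1,0,0,0,0,0,0,1,0,0,0,0,0,0,1,0,0,0,0,0,0,1,0,0,0,0,0,0,1,0,0,0,0,0,0,1,0,0,0,0,0,0,1,0,0,0,0,0,0,0.75,0]' | tail -6
python3 go.py 433,-209,80,20.5 433,-209,12.5,20.5
```

```text
time: 23.7
tool_pos: [524.4, -226.9, 141.8]
tcp_rot: [-3.142, -0.0, 0.357]
contact_force: [-0.4, -0.2, 0.8]
grip_width: 45.8
finger_force: 0.0
now [ 524.4 -226.9  141.8] 20.4 t 23.7 w 45.8 F [-0.4 -0.2  0.8]
turn -0.01 shift [-2.64 -1.63  2.06]
turn -0.0 shift [ 0.   -0.    2.25]
```

```bash

python3 -m pendant '[-0.8,-0.5,0.4,0,0,0,0,-0.9,-0.5,0.4,0,0,0,0,-0.94,-0.63,0.6,0,0,0,0,0,0,0.66,0,0,0,0,0,0,0,0,0,0,0]' | tail -6
python3 - <<'E'
from h import *
b=capture('scene')[:,:,::-1]
cv2.imwrite('pics/v6.png',cv2.resize(b[225:345,130:290],(800,600),interpolation=cv2.INTER_CUBIC))
E
```

```text
time: 24.2
tool_pos: [431.3, -208.3, 78.5]
tcp_rot: [-3.138, 0.002, 0.359]
contact_force: [0.7, -0.6, 0.6]
grip_width: 45.8
finger_force: 0.0
```

View pics/v6.png

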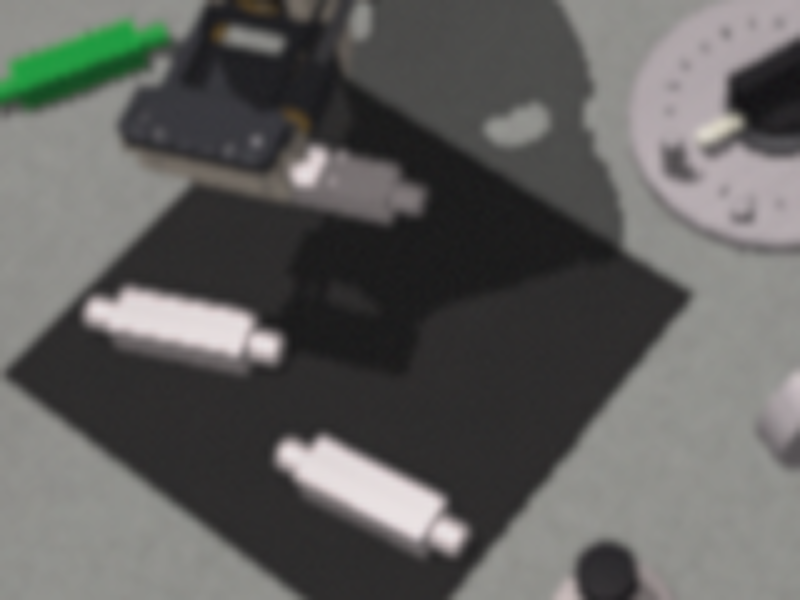

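```bash

python3 -m pendant '[0,0,0.5,0,0,0,0,0,0,0.6,0,0,0,0,0,0,0.6,0,0,0,0,0,0,0.5,0,0,0,0,0,0,0,0,0,0,0,0,0,0,0,0,0,0]' | tail -6
python3 -m pendant '[0,0,0,0,0,0,1,0,0,0,0,0,0,1,0,0,0,0,0,0,1,0,0,0,0,0,0,1,0,0,0,0,0,0,1]' | tail -6
python3 -m pendant '[0,0,-0.3,0,0,0,1,0,0,-0.6,0,0,0,1,0,0,-0.9,0,0,0,1,0,0,-0.9,0,0,0,1,0,0,-0.9,0,0,0,1,0,0,0,0,0,0,1]' | tail -6
python3 go.py 572,282,126,-1.5 572,282,22,-1.5
```

```text
time: 24.85
tool_pos: [433.8, -210.1, 14.8]
tcp_rot: [3.14, -0.001, 0.359]
contact_force: [0.0, -0.9, 0.8]
grip_width: 45.8
finger_force: 0.0
time: 25.35
tool_pos: [432.8, -210.0, 14.5]
tcp_rot: [3.141, -0.0, 0.358]
contact_force: [-0.1, 0.9, 5.6]
grip_width: 22.1
finger_force: 30.0
time: 25.95
tool_pos: [434.3, -211.0, 125.6]
tcp_rot: [3.136, -0.004, 0.358]
contact_force: [-0.4, 0.4, -1.0]
grip_width: 21.1
finger_force: 30.0
now [ 434.3 -211.   125.6] 20.5 t 25.9 w 21.1 F [-0.4  0.4 -1. ]
turn 5.5 shift [ 4.160e+00 -1.655e+01 -1.000e-02]
turn -0.0 shift [ 0.   -0.    3.47]
```

```bash

python3 -m pendant '[0,0,0,0,0,0.9,1,0,0,0,0,0,0.9,1,0,0,0,0,0,0.9,1,0,0,0,0,0,0.9,1,0,0,0,0,0,0.9,1,0,0,0,0,0,1,1,0,0,0,0,0,0,1]' | tail -3
python3 go.py 593.5,281,110,-1.5 593.5,281,50,-1.5 593.5,281,24,-1.5
```

```text
contact_force: [0.2, 0.4, -1.0]
grip_width: 21.5
finger_force: 30.0
now [ 432.1 -209.5  121.3] -1.5 t 26.6 w 21.5 F [ 0.2  0.4 -1. ]
turn -0.01 shift [  4.95 -16.49   0.38]
turn -0.0 shift [ 0. -0.  2.]
turn -0.0 shift [ 0.   -0.    0.87]
```

```bash

python3 -m pendant '[0.2,-0.5,0,0,0,0,1,0.3,-0.9,0,0,0,0,1,0.3,-0.97,0,0,0,0,1,0.3,-0.97,0,0,0,0,1,0.3,-0.97,0,0,0,0,1,0.3,-0.97,0,0,0,0,1,0.3,-0.97,0,0,0,0,1,0.3,-0.97,0,0,0,0,1,0.3,-0.97,0,0,0,0,1,0.3,-0.97,0,0,0,0,1,0.3,-0.97,0,0,0,0,1,0.3,-0.97,0,0,0,0,1]' | tail -3
python3 -m pendant '[0.3,-0.97,0,0,0,0,1,0.3,-0.97,0,0,0,0,1,0.3,-0.97,0,0,0,0,1,0.3,-0.97,0,0,0,0,1,0.3,-0.97,0,0,0,0,1,0.25,-0.54,0.3,0,0,0,1,0,0,0,0,0,0,1,0,0,0,0,0,0,1]' | tail -3
python3 go.py 593.5,281,50,-1.5
```

```text
contact_force: [0.4, -0.4, -1.2]
grip_width: 21.9
finger_force: 30.0
contact_force: [-0.2, -0.7, -1.1]
grip_width: 21.6
finger_force: 30.0
now [602.2 280.2 111.9] -1.4 t 28.6 w 21.6 F [-0.2 -0.7 -1.1]
turn 0.03 shift [-0.29 -0.02  2.06]
```

```bash

python3 -m pendant '[-0.29,-0.02,0.5,0,0,0,1,0,0,0.6,0,0,0,1,0,0,0.6,0,0,0,1,0,0,0.35,0,0,0,1,0,0,0,0,0,0,1,0,0,0,0,0,0,1]' | tail -3
python3 go.py 593.5,281,50,-1.5 593.5,281,25,-1.5
python3 - <<'E'
from h import *
b=capture('scene')[:,:,::-1];cv2.imwrite('pics/s7.png',b)
cv2.imwrite('pics/v7.png',cv2.resize(b[115:235,255:415],(800,600),interpolation=cv2.INTER_CUBIC))
E
```

```text
contact_force: [-0.1, -0.4, -1.0]
grip_width: 21.9
finger_force: 30.0
now [594.7 281.   52.1] -1.5 t 29.2 w 21.9 F [-0.1 -0.4 -1. ]
turn -0.0 shift [-0.04  0.    0.07]
turn -0.0 shift [ 0.   -0.    0.83]
```

View pics/v7.png

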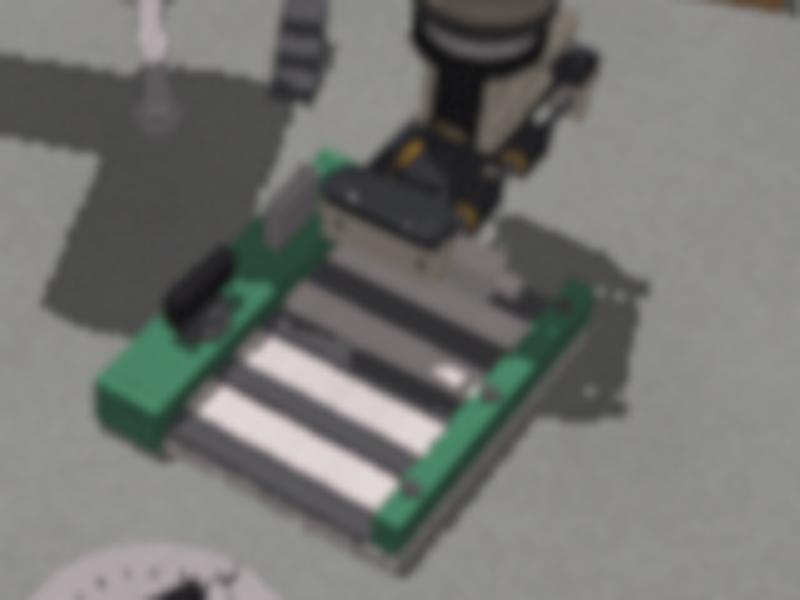

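```bash

python3 - <<'E'
from h import *
g=lambda u,v,z:at('scene',(255+u/5-.4,115+v/5-.4),z).round(1)
print('journal',g(515,285,52),'TCP 594.7,281')
for n,p in(('-75j',(203,395)),('-75f',(387,494)),('-25j',(260,346)),('-25f',(425,440))):print(n,g(*p,14))
E
```

```text
journal [641.8 281.2] TCP 594.7,281
-75j [519.6 133.1]
-75f [647. 130.]
-25j [526.4 185.1]
-25f [644.9 177. ]
```

```bash

python3 -m pendant '[0,0,0.3,0,0,0,1,0,0,0.3,0,0,0,1,0,0,0.2,0,0,0,1,0,0,0.1,0,0,0,1,0,0,0,0,0,0,1]' | tail -6
```

```text
time: 29.8
tool_pos: [594.1, 281.4, 24.6]
tcp_rot: [3.141, 0.0, -0.026]
contact_force: [-2.3, -0.4, 2.5]
grip_width: 21.9
finger_force: 30.0
```

```bash

python3 -m pendant '[0,0,0,0,0,0,0.26,0,0,0,0,0,0,0.26,0,0,-0.4,0,0,0,0.26,0,0,-0.7,0,0,0,0,0,0,-0.8,0,0,0,0,0,0,-0.8,0,0,0,0,0,0,-0.3,0,0,0,0,0,0,0,0,0,0,0]' | tail -6
python3 go.py 432,-317,115,22
python3 - <<'E'
from h import *
b=capture('scene')[:,:,::-1];cv2.imwrite('pics/s8.png',b)
print(pts('scene','blank1_mid',15))
t=capture('top')[:,:,::-1];cv2.imwrite('pics/t8.png',t)
for c,im,box in(('top',t,(346,192,75,82)),('scene',b,(145,255,100,85))):
    x,y,w,h=box; g=cv2.cvtColor(im,cv2.COLOR_BGR2GRAY)[y:y+h,x:x+w]
    _,L,st,ce=cv2.connectedComponentsWithStats((g>130).astype('uint8'))
    for i in range(1,len(st)):
        if 80<st[i,4]<600:
            ys,xs=np.nonzero(L==i); P=np.array([at(c,(a+x,b+y),20) for a,b in zip(xs,ys)])
            m=P.mean(0); u=np.linalg.svd(P-m,full_matrices=False)[2][0]; print(c,st[i,4],m.round(1),np.degrees(np.arctan2(u[1],u[0])).round(1)%180)
E
```

```text
time: 30.6
tool_pos: [595.2, 281.7, 116.5]
tcp_rot: [-3.14, -0.004, -0.026]
contact_force: [-0.4, -0.2, -0.8]
grip_width: 46.1
finger_force: 0.0
now [595.2 281.7 116.5] -1.5 t 30.6 w 46.1 F [-0.4 -0.2 -0.8]
turn -5.87 shift [-12.52  16.47   0.05]
[([568.3, -325.5], [206.0, 323.0], 0.67), ([283.2, -430.6], [91.0, 294.0], 0.59)]
top 239 [ 566.8 -331.3] 7.800000000000011
top 242 [ 431.8 -317.7] 21.900000000000006
scene 406 [ 353.3 -280.3] 98.2
scene 127 [ 522.7 -144.2] 6.3
scene 326 [ 432.  -315.7] 21.7
scene 377 [ 566.9 -329.5] 7.6
scene 512 [ 488.7 -405.9] 3.8
scene 232 [ 646.2 -300.4] 95.4
```

```bash

python3 -m pendant '[0,0,0,0,0,-0.98,0,0,0,0,0,0,-0.98,0,0,0,0,0,0,-0.98,0,0,0,0,0,0,-0.98,0,0,0,0,0,0,-0.98,0,0,0,0,0,0,-0.97,0,-0.74,0.97,0,0,0,0,0,-0.74,0.97,0,0,0,0,0,-0.74,0.97,0,0,0,0,0,-0.74,0.97,0,0,0,0,0,-0.74,0.97,0,0,0,0,0,-0.74,0.97,0,0,0,0,0]' | tail -6 >/dev/null
python3 -m pendant '[-0.74,0.97,0,0,0,0,0,-0.74,0.97,0,0,0,0,0,-0.74,0.97,0,0,0,0,0,-0.74,0.97,0,0,0,0,0,-0.74,0.97,0,0,0,0,0,-0.74,0.97,0,0,0,0,0,-0.74,0.97,0,0,0,0,0,-0.74,0.97,0,0,0,0,0,-0.74,0.97,0,0,0,0,0,-0.74,0.97,0,0,0,0,0,-0.7,0.95,0,0,0,0,0,0,0,0,0,0,0,0]' | tail -6
python3 go.py 432,-317,50,22 432,-317,13,22
```

```text
time: 33.15
tool_pos: [429.0, -321.1, 113.3]
tcp_rot: [3.142, 0.001, 0.38]
contact_force: [0.6, -0.5, -0.3]
grip_width: 45.9
finger_force: 0.0
now [ 429.  -321.1  113.3] 21.8 t 33.1 w 45.9 F [ 0.6 -0.5 -0.3]
turn -0.06 shift [ 0.14 -0.09  2.11]
turn -0.0 shift [ 0.   -0.    1.23]
```

```bash

python3 -m pendant '[0.1,-0.07,0.6,0,0,0,0,0,0,0.8,0,0,0,0,0,0,0.8,0,0,0,0,0,0,0.6,0,0,0,0,0,0,0.5,0,0,0,0,0,0,0,0,0,0,0]' | tail -6
python3 -m pendant '[0,0,0,0,0,0,1,0,0,0,0,0,0,1,0,0,0,0,0,0,1,0,0,0,0,0,0,1,0,0,0,0,0,0,1]' | tail -6
python3 -m pendant '[0,0,-0.3,0,0,0,1,0,0,-0.6,0,0,0,1,0,0,-0.9,0,0,0,1,0,0,-0.9,0,0,0,1,0,0,-0.9,0,0,0,1,0,0,0,0,0,0,1]' | tail -6
python3 go.py 590.5,181.4,120,-1.5 
```

```text
time: 33.75
tool_pos: [431.0, -312.3, 12.8]
tcp_rot: [-3.136, 0.002, 0.384]
contact_force: [0.7, 0.2, -0.4]
grip_width: 45.9
finger_force: 0.0
time: 34.25
tool_pos: [432.8, -314.8, 16.2]
tcp_rot: [3.14, -0.001, 0.384]
contact_force: [0.1, 0.3, 3.6]
grip_width: 21.8
finger_force: 30.0
time: 34.85
tool_pos: [433.9, -315.9, 127.4]
tcp_rot: [3.135, -0.003, 0.384]
contact_force: [0.5, -0.3, -2.2]
grip_width: 21.8
finger_force: 30.0
now [ 433.9 -315.9  127.4] 22.0 t 34.9 w 21.8 F [ 0.5 -0.3 -2.2]
turn 5.87 shift [  4.78 -16.71   0.25]
```

```bash

python3 -m pendant '[0,0,0,0,0,0.98,1,0,0,0,0,0,0.98,1,0,0,0,0,0,0.98,1,0,0,0,0,0,0.98,1,0,0,0,0,0,0.98,1,0,0,0,0,0,0.97,1,0.15,-0.5,0,0,0,0,1,0.27,-0.95,0,0,0,0,1,0.27,-0.95,0,0,0,0,1,0.27,-0.95,0,0,0,0,1,0.27,-0.95,0,0,0,0,1,0.27,-0.95,0,0,0,0,1]' | tail -2
python3 -m pendant '[0.27,-0.95,0,0,0,0,1,0.27,-0.95,0,0,0,0,1,0.27,-0.95,0,0,0,0,1,0.27,-0.95,0,0,0,0,1,0.27,-0.95,0,0,0,0,1,0.27,-0.95,0,0,0,0,1,0.27,-0.95,0,0,0,0,1,0.27,-0.95,0,0,0,0,1,0.27,-0.95,0,0,0,0,1,0.27,-0.95,0,0,0,0,1,0.27,-0.95,0,0,0,0,1,0,0,0,0,0,0,1]' | tail -2
python3 go.py 590.5,181.2,65,-1.5 590.5,181.2,26,-1.5
```

```text
grip_width: 21.6
finger_force: 30.0
grip_width: 21.5
finger_force: 30.0
now [578.3 156.9 122.6] -1.2 t 37.2 w 21.5 F [ 0.5 -0.3 -2.2]
turn 0.08 shift [ 0.39 -0.82  1.92]
turn -0.0 shift [ 0.  -0.   1.3]
```

```bash

python3 -m pendant '[0.39,-0.8,0.3,0,0,0.05,1,0,0,0.6,0,0,0,1,0,0,0.6,0,0,0,1,0,0,0.4,0,0,0,1,0,0,0,0,0,0,1,0,0,0,0,0,0,1]' | tail -6
python3 go.py 590.5,181.2,26,-1.5
```

```text
time: 37.85
tool_pos: [591.0, 176.4, 66.6]
tcp_rot: [3.141, 0.0, -0.029]
contact_force: [-0.1, 0.1, -1.7]
grip_width: 21.3
finger_force: 30.0
now [591.  176.4  66.6] -1.7 t 37.9 w 21.3 F [-0.1  0.1 -1.7]
turn -0.05 shift [-0.02 -0.16  1.35]
```

```bash

python3 -m pendant '[0,-0.16,0.3,0,0,0,1,0,0,0.3,0,0,0,1,0,0,0,0,0,0,1,0,0,0,0,0,0,1]' | tail -6
python3 go.py 590.5,181.2,26,-1.5
```

```text
time: 38.25
tool_pos: [591.0, 181.3, 48.1]
tcp_rot: [3.141, 0.001, -0.029]
contact_force: [0.2, 0.4, -1.8]
grip_width: 21.8
finger_force: 30.0
now [591.  181.3  48.1] -1.7 t 38.2 w 21.8 F [ 0.2  0.4 -1.8]
turn -0.05 shift [-0.02  0.    0.74]
```

```bash

python3 -m pendant '[0,0,0.3,0,0,0,1,0,0,0.25,0,0,0,1,0,0,0.15,0,0,0,1,0,0,0.05,0,0,0,1,0,0,0,0,0,0,1]' | tail -6
python3 - <<'E'
from h import *
b=capture('scene')[:,:,::-1];cv2.imwrite('pics/s9.png',b)
cv2.imwrite('pics/v9.png',cv2.resize(b[115:235,255:415],(800,600),interpolation=cv2.INTER_CUBIC))
E
```

```text
time: 38.75
tool_pos: [591.0, 181.3, 26.2]
tcp_rot: [3.141, 0.001, -0.029]
contact_force: [-1.9, -1.0, 3.0]
grip_width: 21.8
finger_force: 30.0
```

View pics/v9.png

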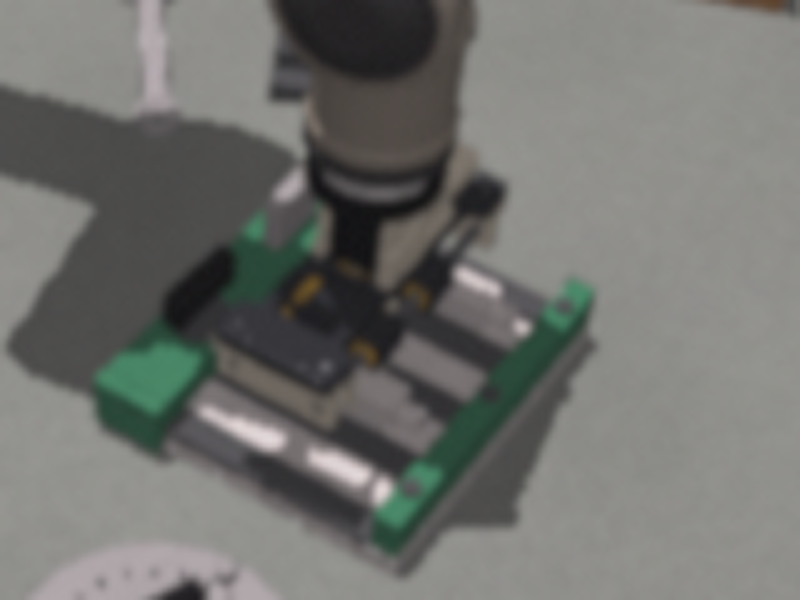

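```bash

python3 -m pendant '[0,0,0,0,0,0,0.26,0,0,0,0,0,0,0.26,0,0,-0.4,0,0,0,0.26,0,0,-0.7,0,0,0,0,0,0,-0.8,0,0,0,0,0,0,-0.8,0,0,0,0,0,0,-0.3,0,0,0,0,0,0,0,0,0,0,0]' | tail -6
python3 go.py 567,-330,115,7.7
python3 - <<'E'
from h import *
b=capture('scene')[:,:,::-1];t=capture('top')[:,:,::-1];cv2.imwrite('pics/t10.png',t);cv2.imwrite('pics/s10.png',b)
for c,im,box in(('top',t,(346,192,75,82)),('scene',b,(145,255,100,85))):
    x,y,w,h=box; g=cv2.cvtColor(im,cv2.COLOR_BGR2GRAY)[y:y+h,x:x+w]
    _,L,st,ce=cv2.connectedComponentsWithStats((g>130).astype('uint8'))
    for i in range(1,len(st)):
        if 80<st[i,4]<500:
            ys,xs=np.nonzero(L==i); P=np.array([at(c,(a+x,b+y),20) for a,b in zip(xs,ys)])
            m=P.mean(0); u=np.linalg.svd(P-m,full_matrices=False)[2][0]; print(c,st[i,4],m.round(1),np.degrees(np.arctan2(u[1],u[0])).round(1)%180)
E
```

```text
time: 39.6
tool_pos: [592.2, 181.5, 117.8]
tcp_rot: [-3.141, -0.004, -0.03]
contact_force: [-0.5, -0.4, -0.5]
grip_width: 45.9
finger_force: 0.0
now [592.2 181.5 117.8] -1.7 t 39.6 w 45.9 F [-0.5 -0.4 -0.5]
turn -2.35 shift [-3.12 16.78  0.09]
top 239 [ 566.8 -331.3] 7.800000000000011
scene 406 [ 353.3 -280.3] 98.2
scene 132 [ 522.4 -144.5] 6.9
scene 379 [ 567.1 -329.4] 7.7
scene 241 [ 645.8 -300. ] 96.1
```

```bash

python3 -m pendant '[0,0,0,0,0,-0.8,0,0,0,0,0,0,-0.8,0,0,0,0,0,0,-0.75,0,-0.17,0.96,0,0,0,0,0,-0.18,0.96,0,0,0,0,0,-0.18,0.96,0,0,0,0,0,-0.18,0.96,0,0,0,0,0,-0.18,0.96,0,0,0,0,0,-0.18,0.96,0,0,0,0,0,-0.18,0.96,0,0,0,0,0,-0.18,0.96,0,0,0,0,0,-0.18,0.96,0,0,0,0,0]' >/dev/null
python3 -m pendant '[-0.18,0.96,0,0,0,0,0,-0.18,0.96,0,0,0,0,0,-0.18,0.96,0,0,0,0,0,-0.18,0.96,0,0,0,0,0,-0.18,0.96,0,0,0,0,0,-0.18,0.96,0,0,0,0,0,-0.18,0.96,0,0,0,0,0,-0.18,0.96,0,0,0,0,0,-0.1,0.46,0,0,0,0,0,0,0,0,0,0,0,0,0,0,0,0,0,0,0]' | tail -6
python3 go.py 567,-330,50,7.7 567,-330,13,7.7
```

```text
time: 42.0
tool_pos: [564.8, -329.1, 115.1]
tcp_rot: [-3.14, 0.001, 0.134]
contact_force: [0.4, -0.3, 0.1]
grip_width: 45.9
finger_force: 0.0
now [ 564.8 -329.1  115.1] 7.7 t 42.0 w 45.9 F [ 0.4 -0.3  0.1]
turn 0.0 shift [0.07 0.04 2.17]
turn -0.0 shift [ 0.   -0.    1.23]
```

```bash

python3 -m pendant '[0.05,0.03,0.6,0,0,0,0,0,0,0.8,0,0,0,0,0,0,0.8,0,0,0,0,0,0,0.6,0,0,0,0,0,0,0.53,0,0,0,0,0,0,0,0,0,0,0]' | tail -6
python3 -m pendant '[0,0,0,0,0,0,1,0,0,0,0,0,0,1,0,0,0,0,0,0,1,0,0,0,0,0,0,1,0,0,0,0,0,0,1]' | tail -6
python3 -m pendant '[0,0,-0.3,0,0,0,1,0,0,-0.6,0,0,0,1,0,0,-0.9,0,0,0,1,0,0,-0.9,0,0,0,1,0,0,-0.9,0,0,0,1,0,0,0,0,0,0,1]' | tail -6
python3 go.py 592,231,120,-1.5; python3 go.py 589.5,131,120,-1.5 
```

```text
time: 42.6
tool_pos: [565.7, -328.7, 13.7]
tcp_rot: [-3.138, 0.003, 0.136]
contact_force: [0.2, -0.6, 1.0]
grip_width: 45.9
finger_force: 0.0
time: 43.1
tool_pos: [567.2, -331.1, 17.2]
tcp_rot: [3.141, -0.001, 0.134]
contact_force: [-0.9, 1.3, 4.5]
grip_width: 21.3
finger_force: 30.0
time: 43.7
tool_pos: [568.5, -332.4, 128.8]
tcp_rot: [3.136, -0.006, 0.134]
contact_force: [0.4, -1.0, -1.5]
grip_width: 21.3
finger_force: 30.0
now [ 568.5 -332.4  128.8] 7.7 t 43.7 w 21.3 F [ 0.4 -1.  -1.5]
turn 2.3 shift [  0.29 -18.79   0.29]
now [ 568.5 -332.4  128.8] 7.7 t 43.7 w 21.3 F [ 0.4 -1.  -1.5]
turn 2.3 shift [  0.3  -15.46   0.29]
```

```bash

python3 -m pendant '[0,0,0,0,0,0.8,1,0,0,0,0,0,0.8,1,0,0,0,0,0,0.7,1,0.02,-0.5,0,0,0,0,1,0.02,-0.95,0,0,0,0,1,0.02,-0.95,0,0,0,0,1,0.02,-0.95,0,0,0,0,1,0.02,-0.95,0,0,0,0,1,0.02,-0.95,0,0,0,0,1,0.02,-0.95,0,0,0,0,1,0.02,-0.95,0,0,0,0,1,0.02,-0.95,0,0,0,0,1]' >/dev/null
python3 -m pendant '[0.02,-0.95,0,0,0,0,1,0.02,-0.95,0,0,0,0,1,0.02,-0.95,0,0,0,0,1,0.02,-0.95,0,0,0,0,1,0.02,-0.95,0,0,0,0,1,0.02,-0.95,0,0,0,0,1,0.02,-0.95,0,0,0,0,1,0,-0.6,0,0,0,0,1,0,0,0,0,0,0,1,0,0,0,0,0,0,1]' | tail -6
python3 go.py 589.5,131,55,-1.5
```

```text
time: 45.9
tool_pos: [587.4, 129.8, 123.4]
tcp_rot: [3.141, 0.001, -0.024]
contact_force: [-0.3, -0.4, -1.4]
grip_width: 22.0
finger_force: 30.0
now [587.4 129.8 123.4] -1.4 t 45.9 w 22.0 F [-0.3 -0.4 -1.4]
turn 0.03 shift [ 0.07 -0.04  2.28]
```

```bash

python3 -m pendant '[0.07,-0.04,0.5,0,0,0,1,0,0,0.7,0,0,0,1,0,0,0.7,0,0,0,1,0,0,0.4,0,0,0,1,0,0,0,0,0,0,1,0,0,0,0,0,0,1]' | tail -6
python3 go.py 589.5,131,27,-1.5
```

```text
time: 46.5
tool_pos: [590.7, 129.9, 55.1]
tcp_rot: [3.141, -0.0, -0.027]
contact_force: [0.6, -0.9, -1.4]
grip_width: 21.9
finger_force: 30.0
now [590.7 129.9  55.1] -1.5 t 46.5 w 21.9 F [ 0.6 -0.9 -1.4]
turn -0.01 shift [-0.04 -0.03  0.94]
```

```bash

python3 -m pendant '[0,-0.03,0.3,0,0,0,1,0,0,0.3,0,0,0,1,0,0,0.2,0,0,0,1,0,0,0.13,0,0,0,1,0,0,0,0,0,0,1]' | tail -6
python3 -m pendant '[0,0,0,0,0,0,0.26,0,0,0,0,0,0,0.26,0,0,-0.4,0,0,0,0.26,0,0,-0.7,0,0,0,0,0,0,-0.8,0,0,0,0,0,0,-0.8,0,0,0,0,0,0.8,-0.5,0,0,0,0,0,0.9,0,0,0,0,0,0,0.9,0,0,0,0,0,0,0.9,0,0,0,0,0,0,0.9,0,0,0,0,0]' | tail -6
python3 - <<'E'
from h import *
b=capture('scene')[:,:,::-1];cv2.imwrite('pics/s11.png',b);t=capture('top')[:,:,::-1];cv2.imwrite('pics/t11.png',t)
cv2.imwrite('pics/v11.png',np.hstack([cv2.resize(b[125:225,260:393],(400,300),interpolation=cv2.INTER_CUBIC),cv2.resize(t[150:240,175:295],(400,300),interpolation=cv2.INTER_CUBIC)]))
E
```

```text
time: 47.0
tool_pos: [590.4, 131.3, 27.2]
tcp_rot: [3.141, -0.0, -0.026]
contact_force: [-0.1, -0.2, -0.6]
grip_width: 21.4
finger_force: 30.0
time: 48.1
tool_pos: [587.2, -1.8, 124.4]
tcp_rot: [3.141, -0.001, -0.026]
contact_force: [0.6, -0.7, -0.3]
grip_width: 46.0
finger_force: 0.0
```

View pics/v11.png

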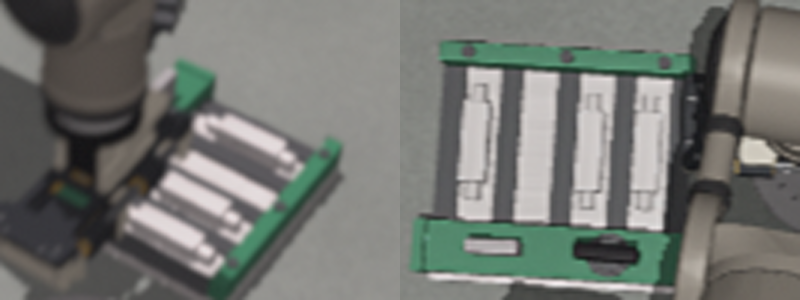

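```bash

python3 -m pendant '[0,0,0,0,0,-1,0,0,0,0,0,0,-1,0,0,0,0,0,0,-1,0,0,0,0,0,0,-1,0,0,0,0,0,0,-1,0,0,0,0,0,0,-1,0,0,0,0,0,0,-1,0,0,0,0,0,0,-1,0,0,0,0,0,0,-1,0,0,0,0,0,0,-1,0,0,0,0,0,0,-1,0,0,0,0,0,0,-1,0]' >/dev/null
python3 -m pendant '[0,0,0,0,0,-1,0,0,0,0,0,0,-1,0,0,0,0,0,0,-1,0,0,0,0,0,0,-1,0,0,0,0,0,0,-1,0,0,0,0,0,0,-0.3,0,0,0,0,0,0,0,0]' | tail -6
python3 go.py 599,-37.5,100,67.6 599,-37.5,40,67.6
python3 - <<'E'
from h import *
t=capture('top')[:,:,::-1];s=capture('scene')[:,:,::-1];cv2.imwrite('pics/t12.png',t);cv2.imwrite('pics/s12.png',s)
for c in('scene','top'):
  for th,z in(('post_top',45),('dial_tip',24)): print(c,th,pts(c,th,z))
E
```

```text
time: 50.1
tool_pos: [587.1, -0.2, 123.7]
tcp_rot: [3.141, -0.0, 1.181]
contact_force: [-1.0, 0.2, 0.3]
grip_width: 45.9
finger_force: 0.0
now [ 5.871e+02 -2.000e-01  1.237e+02] 67.7 t 50.1 w 45.9 F [-1.   0.2  0.3]
turn 0.02 shift [-1.    0.84  0.79]
turn -0.0 shift [ 0. -0.  2.]
scene post_top [([572.6, -108.9], [261.0, 253.0], 0.62)]
scene dial_tip [([582.4, -94.2], [267.0, 256.0], 0.74)]
top post_top []
top dial_tip [([597.2, 284.7], [196.0, 192.0], 0.58), ([397.0, 423.3], [144.0, 260.0], 0.47)]
```

```bash
python3 - <<'E'
from h import *
ax={'scene':np.array([602.3,-38.9]),'top':np.array([600.,-38.])}
A=lambda v:np.degrees(np.arctan2(v[1],v[0])).round(1)
for c,f,(x,y,w,h) in(('scene','pics/s3.png',(266,246,16,12)),('top','pics/t3.png',(316,195,10,9))):
    im=cv2.imread(f).astype(int)[y:y+h,x:x+w]; 
    yel=im[...,2]-im[...,0]; m=(yel>12)&(im.sum(2)>450) 
    ys,xs=np.nonzero(m); P=np.array([at(c,(a+x,b+y),24) for a,b in zip(xs,ys)])
    print(c,m.sum(),'yel',yel.max(),'ptr mean',P.mean(0).round(1),A(P.mean(0)-ax[c]),'r',[round(float(np.linalg.norm(p-ax[c]))) for p in P][::4])
s=cv2.cvtColor(cv2.imread('pics/scene0.png'),cv2.COLOR_BGR2GRAY)[249:264,258:275]; t=cv2.cvtColor(cv2.imread('pics/top0.png'),cv2.COLOR_BGR2GRAY)[196:208,321:334]
t2=cv2.cvtColor(cv2.imread('pics/t3.png'),cv2.COLOR_BGR2GRAY)[196:208,318:334]
print(s);print(t);print(t2)
E
```

```text
scene 27 yel 22 ptr mean [585.2 -72.4] -117.0 r [33, 36, 27, 35, 44, 35, 43]
top 7 yel 13 ptr mean [586.4 -70.7] -112.6 r [30, 37]
[[168 168 169 168 168 168 168 169 169 170 170 170 170 171 172 171 156]
 [169 168 169 169 169 168 167 168 169 171 171 171 172 171 171 170 161]
 [169 169 170 169 167 167 167 167 168 170 172 172 172 171 171 170 167]
 [169 170 170 167 162 163 165 161 160 167 172 172 171 171 170 171 171]
 [169 170 169 162 150 149 151 143 144 161 171 172 171 170 171 171 171]
 [168 170 169 158 134 123 122 114 123 152 168 171 171 172 171 171 171]
 [166 170 171 159 126 102  93  90 107 141 164 171 172 172 171 170 171]
 [163 170 172 161 128  96  83  81 100 136 161 171 172 172 171 171 171]
 [156 169 173 162 132  98  83  81  98 129 154 167 171 171 171 171 172]
 [148 166 172 164 136 102  84  82  89 108 132 155 164 169 171 172 171]
 [139 156 168 166 145 115  95  87  86  94 114 139 153 166 171 172 171]
 [132 145 161 167 160 140 123 112 103 102 112 132 149 166 172 173 171]
 [128 132 147 163 168 164 154 144 135 131 136 149 161 169 172 171 166]
 [133 126 131 148 165 171 169 166 162 162 163 
[... 862 characters left out ...]
 171 172 173 173 148 100  84]
 [198 186 158 153 168 169 169 151 133 158 174 173 147 103  90  84]
 [198 198 198 201 194 179 172 144  86  93 142 148 102  88  92  87]
 [169 184 197 202 201 187 173 145  89 103 137 146 121  94  91  82]
 [165 151 146 176 191 182 176 150  97 134 167 167 146 113  93  80]
 [170 166 165 168 172 171 173 147  92 143 179 153 101  91  89  73]
 [172 172 172 172 173 147  98  85  71 102 123 100  86  90  84  76]
 [170 171 172 175 176 149  89  81  81  70  61  65  82  88  78 103]
 [170 171 173 173 151 104  90  93  94  89  88  93  95  87  75 103]
 [171 173 175 164 128  93  93  95  96  95  95  96  93  80  73 106]
 [170 172 163 125  89  91  95  95  95  95  96  94  88  79 107 128]]
```

```bash
python3 - <<'E'
from h import *
A=lambda v:(np.degrees(np.arctan2(v[1],v[0])).round(1),np.linalg.norm(v).round(1))
print(A(at('top',(328.5,201.8),45)-[600,-38]))
for p,z in(((264.4,253.5),45),((264.6,257),28),((265,260),11)): print(A(at('scene',p,z)-[602.3,-38.9]),A(at('scene',p,z)-[600,-38]))
E
```

```text
(np.float64(-111.2), np.float64(67.1))
(np.float64(-108.1), np.float64(68.8)) (np.float64(-106.1), np.float64(69.0))
(np.float64(-108.3), np.float64(68.7)) (np.float64(-106.3), np.float64(68.8))
(np.float64(-109.1), np.float64(67.4)) (np.float64(-107.1), np.float64(67.5))
```

```bash

python3 -m pendant '[-0.5,0.42,0.4,0,0,0,0,-0.5,0.42,0.39,0,0,0,0,0,0,0.6,0,0,0,0,0,0,0.7,0,0,0,0,0,0,0.7,0,0,0,0,0,0,0,0,0,0,0,0,0,0,0,0,0,0]' | tail -6
python3 -m pendant '[0,0,0,0,0,0,1,0,0,0,0,0,0,1,0,0,0,0,0,0,1,0,0,0,0,0,0,1,0,0,0,0,0,0,1,0,0,0,0,0,-0.4,1,0,0,0,0,0,-0.35,1,0,0,0,0,0,0,1,0,0,0,0,0,0,1]' | tail -6
python3 go.py
```

```text
time: 51.1
tool_pos: [599.0, -38.6, 39.3]
tcp_rot: [-3.141, 0.0, 1.181]
contact_force: [0.4, -0.1, 0.4]
grip_width: 46.2
finger_force: 0.0
time: 52.0
tool_pos: [599.2, -38.1, 39.9]
tcp_rot: [3.141, -0.0, 1.234]
contact_force: [-0.1, 0.2, 5.5]
grip_width: 14.0
finger_force: 30.0
now [599.2 -38.1  39.9] 70.7 t 52.0 w 14.0 F [-0.1  0.2  5.5]
```

```bash

python3 -m pendant '[0,0,0,0,0,0,0,0,0,0,0,0,0,0,0,0,0,0,0,0,0,0,0,-0.7,0,0,0,0,0,0,-0.9,0,0,0,0,0,0,-0.9,0,0,-0.9,0,0,0,-0.5,0,0,-0.9,0,0,0,0,0,0,-0.9,0,0,0,0,0,0,-0.9,0,0,0,0,0,0,-0.9,0,0,0,0,0,0,0,0]' | tail -6
python3 go.py 501,258,125,88.5 501,258,52,88.5
```

```text
time: 53.1
tool_pos: [598.7, -38.0, 129.2]
tcp_rot: [-3.141, 0.0, 1.549]
contact_force: [0.8, 0.2, 0.3]
grip_width: 45.7
finger_force: 0.0
now [598.7 -38.  129.2] 88.7 t 53.1 w 45.7 F [0.8 0.2 0.3]
turn 0.06 shift [ 9.78 -3.51  0.14]
turn -0.0 shift [-0.   -0.    2.43]
```

```bash

python3 -m pendant '[0.5,-0.2,0,0,0,0,0,0.93,-0.33,0,0,0,0,0,0.93,-0.33,0,0,0,0,0,0.93,-0.33,0,0,0,0,0,0.93,-0.33,0,0,0,0,0,0.93,-0.33,0,0,0,0,0,0.93,-0.33,0,0,0,0,0,0.93,-0.33,0,0,0,0,0,0.93,-0.33,0,0,0,0,0,0.93,-0.33,0,0,0,0,0,0.9,-0.33,0,0,0,0,0,0,0,0,0,0,0,0]' | tail -6
python3 go.py 501,258,80,88.5 501,258,52,88.5
```

```text
time: 54.3
tool_pos: [498.3, 260.9, 129.4]
tcp_rot: [-3.141, -0.001, 1.551]
contact_force: [-0.3, 0.5, -0.3]
grip_width: 45.7
finger_force: 0.0
now [498.3 260.9 129.4] 88.9 t 54.3 w 45.7 F [-0.3  0.5 -0.3]
turn 0.09 shift [-0.09  0.09  1.65]
turn -0.0 shift [-0.   -0.    0.93]
```

```bash

python3 -m pendant '[-0.06,0.07,0.6,0,0,0,0,0,0,0.8,0,0,0,0,0,0,0.7,0,0,0,0,0,0,0.48,0,0,0,0,0,0,0,0,0,0,0,0,0,0,0,0,0,1,0,0,0,0,0,0,1,0,0,0,0,0,0,1,0,0,0,0,0,0,1,0,0,0,0,0,0,1,0,0,0,0,0,0,1]' | tail -6
python3 -m pendant '[0,0.1,0,0,0,0,1,0,0.12,0,0,0,0,1,0,0.12,0,0,0,0,1,0,0.12,0,0,0,0,1,0,0.12,0,0,0,0,1,0,0.12,0,0,0,0,1,0,0.12,0,0,0,0,1,0,0,0,0,0,0,1,0,0,0,0,0,0,1]' | tail -6
```

```text
time: 55.4
tool_pos: [502.1, 255.6, 52.5]
tcp_rot: [-3.141, -0.0, 1.548]
contact_force: [-4.5, -0.8, 5.3]
grip_width: 11.6
finger_force: 30.0
time: 56.3
tool_pos: [526.8, 254.8, 52.5]
tcp_rot: [-3.141, 0.0, 1.548]
contact_force: [-4.2, -0.8, 6.1]
grip_width: 11.8
finger_force: 30.0
```

```bash

python3 -m pendant '[0,0.1,0,0,0,0,1,0,0.1,0,0,0,0,1,0,0.08,0,0,0,0,1,0,0,0,0,0,0,1]' | tail -6
python3 -m pendant '[0,0.06,0,0,0,0,1,0,0.06,0,0,0,0,1,0,0,0,0,0,0,1,0,0,0,0,0,0,1]' | tail -6
```

```text
time: 56.7
tool_pos: [534.9, 254.5, 52.5]
tcp_rot: [-3.14, 0.001, 1.548]
contact_force: [-4.5, -0.6, 8.2]
grip_width: 11.9
finger_force: 30.0
time: 57.1
tool_pos: [538.3, 254.5, 52.5]
tcp_rot: [-3.14, 0.001, 1.548]
contact_force: [-6.0, -1.5, 6.8]
grip_width: 11.7
finger_force: 30.0
```

```bash

python3 -m pendant '[0,0.07,0,0,0,0,1,0,0.07,0,0,0,0,1,0,0,0,0,0,0,1,0,0,0,0,0,0,1]' | tail -6|sed -n '2p;4p'
python3 -m pendant '[0,0.07,0,0,0,0,1,0,0.07,0,0,0,0,1,0,0,0,0,0,0,1,0,0,0,0,0,0,1]' | tail -6|sed -n '2p;4p'
python3 - <<'E'
from h import *
b=capture('scene')[:,:,::-1];t=capture('top')[:,:,::-1];cv2.imwrite('pics/s13.png',b);cv2.imwrite('pics/t13.png',t)
for c in('scene','top'):
  for r in pinpoint(c,'blank1_mid')[:5]: print(c,at(c,r['location'],25).round(1),round(r['score'],2))
E
```

```text
tool_pos: [538.5, 254.4, 52.4]
contact_force: [-19.4, -1.2, 16.2]
tool_pos: [538.5, 254.4, 52.3]
contact_force: [-32.8, -2.8, 25.9]
scene [ 291.8 -434.3] 0.78
scene [595.1 128.6] 0.55
scene [599.7 276.8] 0.2
top [601.7 133.7] 0.68
top [ 280.5 -426.1] 0.67
```

```bash

python3 -m pendant '[0,-0.12,0,0,0,0,1,0,0,0,0,0,0,0,0,0,0,0,0,0,0,0,0,0,0,0,0,0,0,0,-0.6,0,0,0,0,0,0,-0.8,0,0,0,0,0,0,-0.7,0,0,0,0,0,0,0,0,0,0,0,0,0,0,0,0,0,0]' | tail -6
python3 go.py 535.5,160.5,115,87 535.5,160.5,64,87
```

```text
time: 59.0
tool_pos: [544.4, 254.5, 114.9]
tcp_rot: [3.141, -0.0, 1.548]
contact_force: [0.1, 0.2, -1.1]
grip_width: 45.8
finger_force: 0.0
now [544.4 254.5 114.9] 88.7 t 59.0 w 45.8 F [ 0.1  0.2 -1.1]
turn 0.43 shift [-3.14 -0.13 -0.  ]
turn -0.0 shift [-0.  -0.   1.7]
```

```bash

python3 -m pendant '[0,0,0,0,0,0.43,0,-0.7,-0.13,0,0,0,0,0,-0.9,0,0,0,0,0,0,-0.9,0,0,0,0,0,0,-0.64,0,0.2,0,0,0,0,0,0,0.6,0,0,0,0,0,0,0.6,0,0,0,0,0,0,0.3,0,0,0,0,0,0,0,0,0,0,0,0,0,0,0,0,0,0]' | tail -6
python3 -m pendant '[0,0,0,0,0,0,1,0,0,0,0,0,0,1,0,0,0,0,0,0,1,0,0,0,0,0,0,1,0,0,0,0,0,0,1,0,0,0,0,0,0,1]' | tail -6
```

```text
time: 60.0
tool_pos: [535.2, 160.8, 63.9]
tcp_rot: [-3.141, 0.0, 1.518]
contact_force: [0.5, 0.6, -0.3]
grip_width: 45.8
finger_force: 0.0
time: 60.6
tool_pos: [535.5, 160.8, 64.4]
tcp_rot: [3.141, -0.0, 1.518]
contact_force: [0.3, 0.1, 1.7]
grip_width: 13.9
finger_force: 29.9
```

Centred. Turn clockwise about 90° to the stop.

```bash

python3 -m pendant '[0,0,0,0,0,1,1,0,0,0,0,0,1,1,0,0,0,0,0,1,1,0,0,0,0,0,1,1,0,0,0,0,0,1,1,0,0,0,0,0,1,1,0,0,0,0,0,1,1,0,0,0,0,0,1,1,0,0,0,0,0,1,1,0,0,0,0,0,1,1,0,0,0,0,0,0,1]' | tail -6
python3 -m pendant '[0,0,0,0,0,1,1,0,0,0,0,0,1,1,0,0,0,0,0,1,1,0,0,0,0,0,1,1,0,0,0,0,0,1,1,0,0,0,0,0,1,1,0,0,0,0,0,1,1,0,0,0,0,0,1,1,0,0,0,0,0,1,1,0,0,0,0,0,1,1,0,0,0,0,0,0,1]' | tail -6
python3 -m pendant '[0,0,0,0,0,1,1,0,0,0,0,0,1,1,0,0,0,0,0,0.5,1,0,0,0,0,0,0,1,0,0,0,0,0,0,1]' | tail -6
python3 -c "from plant import *;print(get_obs()['moment'])"
```

```text
time: 61.7
tool_pos: [536.8, 160.2, 64.4]
tcp_rot: [3.139, -0.002, 0.818]
contact_force: [5.1, -2.3, -1.4]
grip_width: 13.7
finger_force: 29.9
time: 62.8
tool_pos: [536.8, 158.9, 64.4]
tcp_rot: [3.139, -0.003, 0.12]
contact_force: [3.8, -8.2, -1.2]
grip_width: 13.9
finger_force: 29.9
time: 63.3
tool_pos: [536.8, 158.6, 64.4]
tcp_rot: [3.139, -0.003, -0.051]
contact_force: [4.8, -8.4, -0.7]
grip_width: 14.2
finger_force: 30.3
[-1.47389782 -0.72635482  0.53695404]
```

```bash

python3 -m pendant '[0,0,0,0,0,-0.3,1,0,0,0,0,0,0,0,0,0,0,0,0,0,0,0,0,0,0,0,0,0,0,0,-0.6,0,0,0,0,0,0,-0.9,0,0,0,0,0,0,-0.9,0,0,0,0,0,0,-0.9,0,0,0,0,-0.8,0.8,0,0,0,0,0,-0.8,0.9,0,0,0,0,0,-0.8,0.9,0,0,0,0,0,-0.8,0.9,0,0,0,0,0]' | tail -6
python3 -m pendant '[-0.4,0.9,0,0,0,0,0,-0.4,0.9,0,0,0,0,0,-0.4,0.9,0,0,0,0,0,0,0.9,0,0,0,0,0,0,0.9,0,0,0,0,0,0,0.9,0,0,0,0,0,0,0.9,0,0,0,0,0,0,0,0,0,0,0,0]' | tail -6
python3 - <<'E'
from h import *
b=capture('scene')[:,:,::-1];t=capture('top')[:,:,::-1];cv2.imwrite('pics/s14.png',b);cv2.imwrite('pics/t14.png',t)
r=lambda im,x,y,w,h:cv2.resize(im[y:y+h,x:x+w],(400,300),interpolation=cv2.INTER_CUBIC)
cv2.imwrite('pics/v14.png',np.vstack([np.hstack([r(b,265,125,133,100),r(t,175,150,120,90)]),np.hstack([r(b,244,215,88,66),r(t,262,162,88,66)])]))
E
```

```text
time: 64.5
tool_pos: [434.6, 58.3, 163.1]
tcp_rot: [-3.142, 0.0, -0.031]
contact_force: [0.6, -0.4, -0.9]
grip_width: 45.9
finger_force: 0.0
time: 65.3
tool_pos: [394.2, -131.2, 163.2]
tcp_rot: [3.141, -0.001, -0.034]
contact_force: [-0.6, 1.9, -0.4]
grip_width: 46.0
finger_force: 0.0
```

View pics/v14.png

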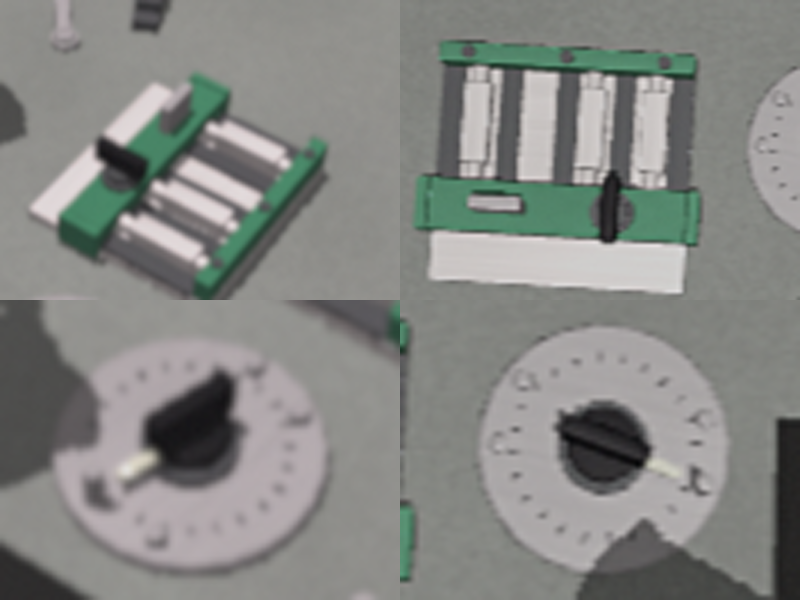

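The picture shows the three blanks tight between jaw and fence, each in its own lane. The knob bar at (610,205) lies along the lanes, and the dial pointer at (685,473) aims at the tall post at (695,480).

```bash
python3 -c "from plant import *;print(close_job())"
```

```text
the job is handed in; nothing more can be done
None
```

I handed the job in at about 65 s: all three blanks from the mat are home against the fence, the clamp is turned to its tight stop, and the dial points at the tall post to within about 3° by my camera estimate; I have no verdict from the judging.

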